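# Tester to the line, spent cells into the jar

### The job

Put the battery shelf in order for the night. First push the white tester along the shelf, without lifting it, until its long straight edge next to the meter window lies exactly along the scribed line, and let go of it; then drop every spent cell standing on the cork mat, one at a time, through the neck into the jar. At the end the tester must still be on its line (push it back if it gets shifted), and the torch, the saucer and the trinket box are left alone.

Things in the scene. Friction and masses are not known exactly. Their poses are not given: they have to be found in the camera images.
- strip: Aluminium strip let flush into the grey shelf (340 x 90 mm, no height), fixed; place and angle vary. One dark line, 320 mm long, 2 mm wide, is scribed along its middle: the strip's own x axis, at its y = 0. Origin at the middle of the line, on the shelf surface. The tester starts on its -y side; +y points past the line; nothing there stops the tester.
- tester: White plastic battery tester, loose, about 0.5 kg. Body 130 (own x) x 100 (own y) x 32 mm high; meter window on top; clip and contact on the -y half rise to 45 mm. Too wide to grip; slides under a push of 3 to 7 N on its side. Origin: centre of underside, z up. Its long +y side (by the meter window) must meet the line; it starts 50 to 100 mm short, up to 0.2 rad askew.
- edge_a (a point): One end (own x = -65 mm) of the tester's +y bottom edge.
- edge_b (a point): The other end (own x = +65 mm) of the tester's +y bottom edge.
- jar: White stoneware jar with a narrow neck, fixed, 165 mm high. Round body 120 mm across up to 125 mm height, sloping shoulder to 149 mm, neck about 50 mm outside; bore narrowest at the rim: 38 mm. Floor 6 mm thick with a 20 mm cone in its middle that topples what is dropped in. Origin at the centre of its underside.
- mouth (a point): Centre of the jar's mouth, at rim height (165 mm above the shelf).
- cell1: Spent rechargeable cell, cylinder 26 mm in diameter, 50 mm long with its contact nub, 70 g, standing upright on a cork mat of no height, at least 60 mm from its neighbours. Origin at the middle of the cylinder (25 mm above the shelf when standing), z along its axis. It may be absent: 5 to 7 of the cells are there.
- cell2: Spent rechargeable cell, cylinder 26 mm in diameter, 50 mm long with its contact nub, 70 g, standing upright on a cork mat of no height, at least 60 mm from its neighbours. Origin at the middle of the cylinder (25 mm above the shelf when standing), z along its axis. It may be absent: 5 to 7 of the cells are there.
- cell3: Spent rechargeable cell, cylinder 26 mm in diameter, 50 mm long with its contact nub, 70 g, standing upright on a cork mat of no height, at least 60 mm from its neighbours. Origin at the middle of the cylinder (25 mm above the shelf when standing), z along its axis. It may be absent: 5 to 7 of the cells are there.
- cell4: Spent rechargeable cell, cylinder 26 mm in diameter, 50 mm long with its contact nub, 70 g, standing upright on a cork mat of no height, at least 60 mm from its neighbours. Origin at the middle of the cylinder (25 mm above the shelf when standing), z along its axis. It may be absent: 5 to 7 of the cells are there.
- cell5: Spent rechargeable cell, cylinder 26 mm in diameter, 50 mm long with its contact nub, 70 g, standing upright on a cork mat of no height, at least 60 mm from its neighbours. Origin at the middle of the cylinder (25 mm above the shelf when standing), z along its axis. It may be absent: 5 to 7 of the cells are there.
- cell6: Spent rechargeable cell, cylinder 26 mm in diameter, 50 mm long with its contact nub, 70 g, standing upright on a cork mat of no height, at least 60 mm from its neighbours. Origin at the middle of the cylinder (25 mm above the shelf when standing), z along its axis. It may be absent: 5 to 7 of the cells are there.
- cell7: Spent rechargeable cell, cylinder 26 mm in diameter, 50 mm long with its contact nub, 70 g, standing upright on a cork mat of no height, at least 60 mm from its neighbours. Origin at the middle of the cylinder (25 mm above the shelf when standing), z along its axis. It may be absent: 5 to 7 of the cells are there.
- torch: Yellow torch 145 mm long lying on the shelf, bystander. Origin under its middle, on the shelf; head to its +x.
- saucer: White ceramic saucer, 120 mm across, 18 mm high, bystander. Origin at the centre of its underside.
- trinket: Closed wooden trinket box, 57 x 40 x 20 mm, bystander. Origin at the centre of its underside.
Things that resemble listed ones, but are neither listed nor needed, are in the scene too. Leave any turquoise look-alike of the cell6 alone. What is shaped like the cell2 but green is not meant.

How it is judged:
By the outcome, as a careful person would: the job done as asked, in the order asked, and still so for the second after the job is handed in, with the robot touching nothing.
Of cell1, cell2, cell3, cell4, cell5, cell6, cell7 only 5 to 7 are there at a start; the rules pass over those that are not, and their reading is None.
At some moment in a run one of tester may be knocked a few centimetres aside while the robot is not near it.
It also fails if it takes over 210 s, if anything falls off the work surface, if the arm or the gripper's body presses on something with over 40 N, if the wrist force passes 120 N, or if a joint passes its speed limit or range.

### The arm

A 6-joint arm with a two-finger parallel gripper is mounted at the origin on the work surface. World frame = base frame: x ahead of the robot, y to its left, z up, the work surface at z = 0. Lengths are in m, angles in degrees, forces in N, time in s.
With the tool pointing down it reaches from about 0.325 to 0.775 m from the base axis. Payload 5.5 kg.
Tool frame: the origin (TCP) lies between the finger pads; the fingertips stand 14 mm ahead of it and the grasp point (between the pads) lies 5 mm behind it; z points along the fingers, y is the direction in which the jaws open and shut (so a half turn about z gives the same grasp; the last joint's range is limited). The gripper opens to 85 mm and grips with 20 to 120 N. Pads are 22 mm wide; open, the fingers measure 114 mm over their backs; the gripper's body (76 mm by 85 mm) begins 54 mm behind the grasp point. The pads swing forward as they close: fully open they stand 13 mm farther back than shut.
Start: joints at [-69.712, 5.22, 70.514, -0, 104.267, -3.249], TCP at [0.24, -0.55, 0.245] pointing down, gripper open.
Joint ranges: [-164.24, 164.24], [-49.07, 125.15], [9.68, 141.18], [-86.29, 266.29], [3.28, 154.24], [-151.56, 151.56]. Speed limits (degrees/s): [147.25, 147.25, 172.46, 180, 180, 180].

### API

Orientations are given as [roll, pitch, yaw] about the fixed x, y, z axes, in that order (R = Rz(yaw) Ry(pitch) Rx(roll)).
In Python, from workcell import r, grab_frame, camera_info gives the robot as it stands. The module is installed in compiled form; this text tells all that it offers.
- The arm moves only by the tool play_rows, never from a script. Its argument "commands" is a list of rows, each a list of 4 numbers: the shift along the tool's x, y, z in cm, then the turn about the tool's z in rad. In form: [[dx, dy, dz, roll], ...]. A call has 1 to 12 rows; each row shifts and turns the pose as measured when the row begins, along the tool's axes as they then stand; what a row does not reach is not made up. A row lasts 1/12 s, in which the tool goes at most 41.7 mm and 7.16 degrees, less where a joint would pass 70% of its speed; a pose out of reach is approached as far as the arm can. A call is refused whole if a number of a shift passes 4.17 or a number of a turn 0.125, either way. A call with a gripper value outside its range is refused whole. "grip" is the opening, from 0 (shut) to 1 (fully open), set as the call begins (left out, the last holds). The fingers move at their own pace and stop on an object; "force" is the grip in N (left out, the last holds). Time passes only in rows, so rows that do not move let the fingers close. It gives the time, the measured TCP pose, the force and the opening at its end, in the units of the state.
- r.sense(): the state, without advancing time (a new reading comes with each control period).
- grab_frame(name): name is "scene" or "top" or "wrist"; returns the picture (400x640x3 uint8, red, green, blue); there is no depth.
- camera_info(name): a dict with "fx", "fy", "cx", "cy" (pixels), "D" ([k1, k2, p1, p2, k3] as OpenCV has them; the pictures are not rectified), "T" (4x4, takes a point from camera to world coordinates). Camera axes: x right, y down, z forward; pixel columns grow to the right and rows downward; lengths in m; the calibration is good to about 2 mm. A picture is of the moment at which its call begins: read the wrist's pose just before it. camera_info takes no time and is no camera call; for the wrist camera it gives the pose at the moment of the call.
- r.job_done(): hands the job in, once; it reports no verdict.
The state is a dict: "time": time; "joint_positions": joint angles; "qd": joint speeds; "effort": joint torques, N m; "position": TCP position; "orientation": TCP orientation; "force": force on the tool from outside, world axes, zero at the start; "wrist_torque": the same for the moment, N m; "gripper_width": finger opening in m.
Only numpy, scipy, OpenCV 4.12 (cv2) and the standard library are available. Lean on these libraries where they do the work, as an engineer would, in place of code of your own. Each camera call takes 0.05 s, during which the arm holds its last target. There are 200 camera calls.

## Working session

There is one attempt and no reset: what is moved stays moved. The work goes in short steps, Python scripts to look and compute and a tool call to move; the robot and the scene stay as the last step left them, time stands still between calls to the robot, and variables do not carry over. Pictures are saved under pics/ and viewed, about 12 in all and at most 16, crops included, and the job is handed in when it is done.

Besides the shell and the picture viewer there is one more tool, called after "Emit:" in YAML: its name, and indented under it one key for each argument. play_rows: Moves the arm, as the interface text tells. Its arguments: {"type":"object","properties":{"commands":{"type":"array","items":{"type":"array","items":{"type":"number"}}},"grip":{"type":"number"},"force":{"type":"number"}},"required":["commands"]}

```bash
mkdir -p pics; python3 - <<'E'
from workcell import r,grab_frame,camera_info
import cv2,numpy as np
s=r.sense();print(s)
for n in("scene","top"):
    f=grab_frame(n);cv2.imwrite(f"pics/{n}0.png",f[:,:,::-1]);c=camera_info(n);print(n,{k:np.round(v,4).tolist() for k,v in c.items()})
E
```

```text
{'time': 0.0, 'joint_positions': array([-6.97110450e+01,  5.26370814e+00,  7.05829166e+01,  1.80751271e-03,
        1.04267690e+02, -3.24805171e+00]), 'qd': array([-0.02770397,  0.04962962, -0.10643366,  0.0503309 , -0.09175715,
       -0.01542712]), 'effort': array([-4.54152714e-04, -4.58728981e+01, -4.18026137e+01, -3.60255655e-06,
        1.15757078e-02,  4.93931850e-06]), 'position': array([ 0.23952655, -0.54982743,  0.24413437]), 'orientation': array([-1.79885968e+02, -8.22678250e-03,  2.35374422e+01]), 'force': array([ 0.10087509, -0.20823439,  0.3381257 ]), 'wrist_torque': array([ 0.00280463, -0.00261335, -0.02850656]), 'gripper_width': 0.0851144393048064}
scene {'fx': 401.0934, 'fy': 401.0934, 'cx': 317.7059, 'cy': 196.6357, 'D': [-0.1027, 0.0, 0.0, 0.0, 0.0], 'T': [[-0.4588, 0.6159, -0.6404, 1.2141], [0.8885, 0.3262, -0.3228, 0.4288], [0.0101, -0.7171, -0.6969, 0.82], [0.0, 0.0, 0.0, 1.0]]}
top {'fx': 428.4499, 'fy': 428.4499, 'cx': 320.1677, 'cy': 199.8886, 'D': [-0.0966, 0.0, 0.0, 0.0, 0.0], 'T': [[-0.0043, -0.9989, 0.047, 0.5141], [-1.0, 0.0044, 0.0021, 0.1015], [-0.0023, -0.047, -0.9989, 1.1447], [0.0, 0.0, 0.0, 1.0]]}
```

View pics/top0.png

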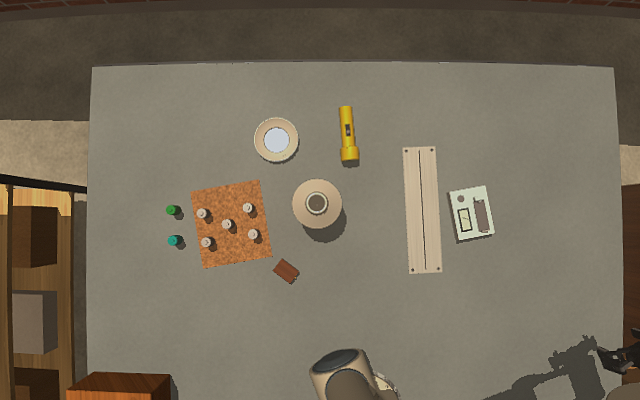

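View pics/scene0.png

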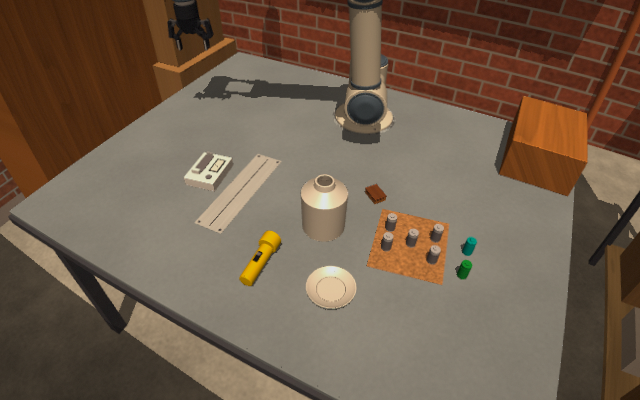

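```bash
cat > h.py <<'E'
from workcell import r,grab_frame,camera_info
import cv2,numpy as np
def und(c,uv):
    K=np.array([[c["fx"],0,c["cx"]],[0,c["fy"],c["cy"]],[0,0,1]])
    return cv2.undistortPoints(np.float64(uv).reshape(-1,1,2),K,np.float64(c["D"])).reshape(-1,2)
def cast(c,uv,z):
    p=und(c,uv);T=np.array(c["T"]);d=np.c_[p,np.ones(len(p))]@T[:3,:3].T
    return T[:3,3]+d*((z-T[2,3])/d[:,2])[:,None]
def proj(c,X):
    T=np.linalg.inv(np.array(c["T"]));K=np.array([[c["fx"],0,c["cx"]],[0,c["fy"],c["cy"]],[0,0,1]])
    rv,_=cv2.Rodrigues(T[:3,:3]);return cv2.projectPoints(np.float64(X).reshape(-1,1,3),rv,T[:3,3],K,np.float64(c["D"]))[0].reshape(-1,2)
def line_fit(P):  # robust line through 2D pts -> centre, dir
    v=cv2.fitLine(np.float32(P),cv2.DIST_HUBER,0,1e-3,1e-3).ravel();return v[2:],v[:2]
E
python3 - <<'E'
from h import *
f=cv2.imread("pics/top0.png")
a=cv2.resize(f[130:290,395:505],None,fx=4,fy=4,interpolation=cv2.INTER_CUBIC)[:600]
b=cv2.resize(f[165:285,155:355],None,fx=4,fy=4,interpolation=cv2.INTER_CUBIC)
cv2.imwrite("pics/a.png",a);cv2.imwrite("pics/b.png",b)
c=camera_info("top")
for n,uv,z in [("cells",[(203,214),(248,208),(228,224),(207,243),(253,235)],.05),("jar",[(316,203)],.165),("line",[(420,152),(424,268)],0),("tester",[(450,192),(486,187),(495,233),(457,240)],.032),("others",[(172,210),(175,241),(286,270),(348,135),(276,139)],.02)]:print(n,np.round(cast(c,uv,z),3).tolist())
hsv=cv2.cvtColor(f,cv2.COLOR_BGR2HSV);print(hsv[213,445:500].tolist());print(f[180,405:440].sum(1).tolist())
E
```

```text
cells [[0.53, 0.406, 0.05], [0.546, 0.289, 0.05], [0.505, 0.341, 0.05], [0.456, 0.395, 0.05], [0.476, 0.276, 0.05]]
jar [[0.553, 0.113, 0.165]]
line [[0.696, -0.167, 0.0], [0.384, -0.173, 0.0]]
tester [[0.586, -0.237, 0.032], [0.598, -0.334, 0.032], [0.477, -0.356, 0.032], [0.46, -0.253, 0.032]]
others [[0.542, 0.498, 0.02], [0.46, 0.489, 0.02], [0.384, 0.194, 0.02], [0.739, 0.029, 0.02], [0.729, 0.22, 0.02]]
[[23, 39, 136], [22, 41, 137], [21, 43, 138], [21, 39, 136], [23, 39, 137], [20, 47, 113], [18, 64, 88], [19, 58, 83], [18, 65, 152], [31, 28, 200], [40, 27, 211], [38, 28, 215], [35, 26, 175], [23, 31, 73], [27, 53, 111], [32, 50, 204], [32, 49, 205], [29, 51, 201], [30, 47, 199], [30, 49, 199], [28, 49, 201], [31, 51, 206], [36, 49, 219], [0, 31, 33], [30, 27, 132], [38, 30, 219], [37, 31, 208], [37, 31, 206], [38, 30, 212], [35, 31, 182], [14, 71, 93], [13, 57, 120], [14, 56, 124], [14, 56, 123], [14, 52, 123], [15, 54, 122], [15, 55, 121], [14, 56, 122], [14, 54, 122], [14, 55, 121], [14, 56, 118], [12, 66, 108], [40, 34, 212], [38, 31, 209], [38, 33, 209], [45, 19, 215], [18, 55, 93], [21, 40, 129], [23, 39, 131], [24, 38, 129], [23, 41, 130], [21, 41, 130], [25, 38, 128], [23, 39, 130], [22, 43, 132]]
[547, 544, 527, 533, 532, 540, 536, 534, 534, 531, 530, 528, 522, 531, 566, 318, 401, 522, 521, 510, 510, 515, 514, 520, 512, 510, 498, 506, 515, 507, 517, 504, 386, 379, 385]
```

View pics/a.png

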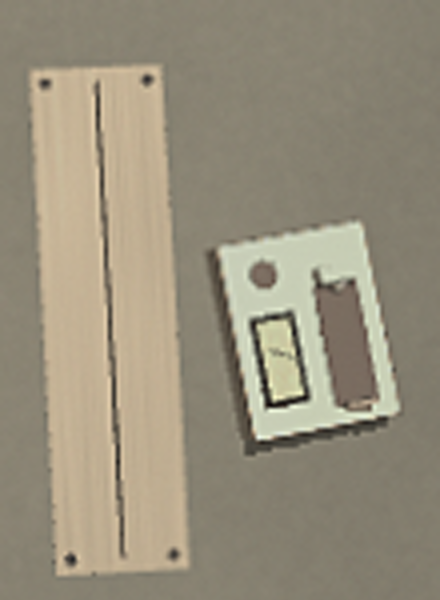

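View pics/b.png

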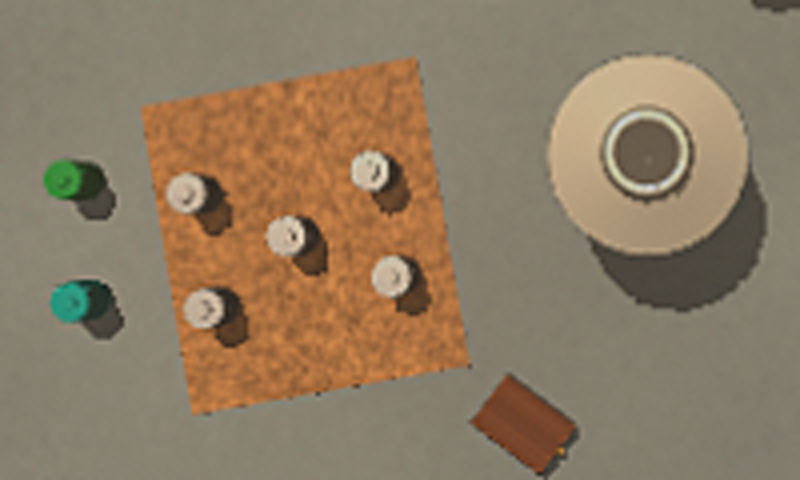

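```bash
cat >> h.py <<'E'
def strip_line(f,c):
    g=f.astype(int).sum(2)  # dark scribe between bright strip
    P=[]
    m=proj(c,[[.68,-.167,0],[.40,-.173,0]])
    for v in range(int(m[0,1]),int(m[1,1])):
        u0=int(round(np.interp(v,m[:,1],m[:,0])));s=g[v,u0-5:u0+6];w=np.clip(np.median(s)-40-s,0,None)
        if w.sum()>60:P.append((u0-5+(w*np.arange(11)).sum()/w.sum(),v))
    W=cast(c,P,0)[:,:2];return line_fit(W)
def tester_top(f,c):
    h=cv2.cvtColor(f,cv2.COLOR_RGB2HSV)
    m=((h[...,2]>165)&(h[...,0]>26)&(h[...,0]<60)&(h[...,1]<60)).astype(np.uint8)
    m[:,:395]=0
    k=max(cv2.findContours(m,0,cv2.CHAIN_APPROX_NONE)[0],key=cv2.contourArea)
    W=cast(c,k.reshape(-1,2),.032)[:,:2]
    W=cv2.convexHull(np.float32(W));(x,y),(a,b),t=cv2.minAreaRect(W*1000)
    if a<b: t+=90; a,b=b,a
    t=(t+90)%180-90
    return np.array([x,y])/1000,t,(a,b)
def tester_report(tag):
    f=grab_frame("top");c=camera_info("top");cv2.imwrite(f"pics/{tag}.png",f[:,:,::-1])
    p,d=strip_line(f,c);d=d*np.sign(d[0]);n=np.array([-d[1],d[0]])
    q,t,ab=tester_top(f,c);T=np.radians(t);ex=np.array([np.cos(T),np.sin(T)]);ey=np.array([-ex[1],ex[0]])
    print("line p",p.round(4),"ang",np.degrees(np.arctan2(d[1],d[0])).round(2),"tester",q.round(4),round(t,2),np.round(ab,1))
    for s in(-1,1):print("edge",s,"beyond line mm",(1000*((q+.05*ey+s*.065*ex-p)@n)).round(1))
def goto(x,y,z,yaw):
    from scipy.spatial.transform import Rotation as R
    s=r.sense();M=R.from_euler("xyz",s["orientation"],degrees=True).as_matrix()
    d=M.T@(np.array([x,y,z])-s["position"])*100;a=(yaw-s["orientation"][2]+180)%360-180
    print("pos",s["position"].round(4),"ori",s["orientation"].round(1),"t",round(s["time"],1),"tool cm",d.round(2),"roll rad",(-np.radians(a)).round(3))
E
python3 - <<'E'
from h import *
tester_report("t1")
f=cv2.imread("pics/t1.png");c=camera_info("top");h=cv2.cvtColor(f,cv2.COLOR_BGR2HSV)
m=((h[...,1]<70)&(h[...,2]>150)).astype(np.uint8)
n,l,st,ce=cv2.connectedComponentsWithStats(m[190:260,190:270])
for i in range(1,n):
    if st[i,4]>8:print("cell",st[i].tolist(),cast(c,[ce[i]+[190,190]],.049)[0].round(4))
m=(m|0)[190:215,303:330];
s=cv2.resize(f[188:218,301:332],None,fx=1,fy=1);print(cv2.cvtColor(s,6)[15].tolist(),cv2.cvtColor(s,6)[:,15].tolist())
goto(.53,-.42,.10,91)
print({k:np.round(v,3).tolist() for k,v in camera_info("wrist").items()})
E
```

```text
line p [ 0.5424 -0.1694] ang 2.47 tester [ 0.533  -0.2945] 10.56 [129.6  98.4]
edge -1 beyond line mm -84.2
edge 1 beyond line mm -65.9
cell [53, 13, 9, 9, 66] [0.5478 0.2922 0.049 ]
cell [7, 19, 9, 9, 63] [0.5335 0.4111 0.049 ]
cell [32, 29, 9, 10, 67] [0.5064 0.3461 0.049 ]
cell [58, 39, 10, 10, 72] [0.48   0.2779 0.049 ]
cell [11, 47, 10, 10, 66] [0.4593 0.3991 0.049 ]
[173, 175, 176, 162, 112, 154, 196, 111, 86, 92, 94, 94, 95, 94, 92, 93, 91, 92, 95, 94, 93, 94, 88, 104, 168, 188, 89, 109, 168, 156, 155] [179, 181, 185, 141, 149, 201, 157, 94, 90, 92, 93, 94, 94, 93, 94, 93, 101, 101, 96, 96, 95, 93, 81, 166, 203, 133, 62, 78, 132, 152]
pos [ 0.2395 -0.5499  0.2444] ori [-179.9   -0.    23.5] t 0.1 tool cm [31.82 -0.29 14.44] roll rad -1.177
{'fx': 298.245, 'fy': 298.245, 'cx': 322.692, 'cy': 198.088, 'D': [-0.009, 0.0, 0.0, 0.0, 0.0], 'T': [[0.399, -0.872, -0.283, 0.311], [-0.917, -0.38, -0.122, -0.519], [-0.001, 0.309, -0.951, 0.374], [0.0, 0.0, 0.0, 1.0]]}
```

Emit:
play_rows:
  commands:
    - [0, 0, 0, -0.12]
    - [0, 0, 0, -0.12]
    - [0, 0, 0, -0.12]
    - [0, 0, 0, -0.12]
    - [0, 0, 0, -0.12]
    - [0, 0, 0, -0.12]
    - [0, 0, 0, -0.12]
    - [0, 0, 0, -0.12]
    - [0, 0, 0, -0.12]
    - [0, 0, 0, -0.12]
    - [0, 0, 0, 0]
  grip: 1

```text
time: 1.07
position: [0.239, -0.5486, 0.2387]
orientation: [-179.8, -0.6, 95.2]
force: [-0.3, -0.0, -0.3]
gripper_width: 0.0857
```

```bash
python3 -c "
from h import *
goto(.537,-.390,.10,92.5)"
```

```text
pos [ 0.239  -0.5486  0.2387] ori [-179.8   -0.6   95.2] t 1.1 tool cm [12.96 31.14 13.92] roll rad 0.046
```

Emit:
play_rows:
  commands:
    - [1.3, 3.1, 1.2, 0.046]
    - [1.3, 3.1, 1.2, 0]
    - [1.3, 3.1, 1.2, 0]
    - [1.3, 3.1, 1.2, 0]
    - [1.3, 3.1, 1.2, 0]
    - [1.3, 3.1, 1.2, 0]
    - [1.3, 3.1, 1.2, 0]
    - [1.3, 3.1, 1.2, 0]
    - [1.3, 3.1, 1.2, 0]
    - [1.3, 3.1, 1.2, 0]
    - [0, 0, 0, 0]

```text
time: 1.98
position: [0.5548, -0.4043, 0.1095]
orientation: [-179.5, -0.6, 89.3]
force: [-0.1, 0.5, -0.6]
gripper_width: 0.0855
```

```bash
python3 -c "
from h import *
goto(.537,-.390,.022,92.5);tester_report('t2')"
```

```text
pos [ 0.5548 -0.4043  0.1095] ori [-179.5   -0.6   89.3] t 2.0 tool cm [ 1.32 -1.73  8.78] roll rad -0.056
line p [ 0.5424 -0.1694] ang 2.47 tester [ 0.5328 -0.2943] 10.88 [129.5  98.3]
edge -1 beyond line mm -84.4
edge 1 beyond line mm -65.4
```

Emit:
play_rows:
  commands:
    - [0, -0.4, 0.9, -0.02]
    - [0, -0.4, 0.9, -0.02]
    - [0, -0.4, 0.9, -0.016]
    - [0, -0.4, 0.9, 0]
    - [0, -0.1, 0.9, 0]
    - [0, 0, 0.9, 0]
    - [0, 0, 0.9, 0]
    - [0, 0, 0.9, 0]
    - [0, 0, 0.8, 0]
    - [0, 0, 0.5, 0]
    - [0, 0, 0, 0]

```text
time: 2.95
position: [0.5274, -0.4096, 0.0179]
orientation: [-179.4, -0.4, 92.0]
force: [-0.5, 0.5, -0.4]
gripper_width: 0.0854
```

```bash
python3 -c "
from h import *
goto(.537,-.390,.022,92.5)
f=grab_frame('wrist');cv2.imwrite('pics/w1.png',f[:,:,::-1])"
```

```text
pos [ 0.5274 -0.4096  0.0179] ori [-179.4   -0.4   92. ] t 3.0 tool cm [ 1.93  1.03 -0.4 ] roll rad -0.009
```

View pics/w1.png

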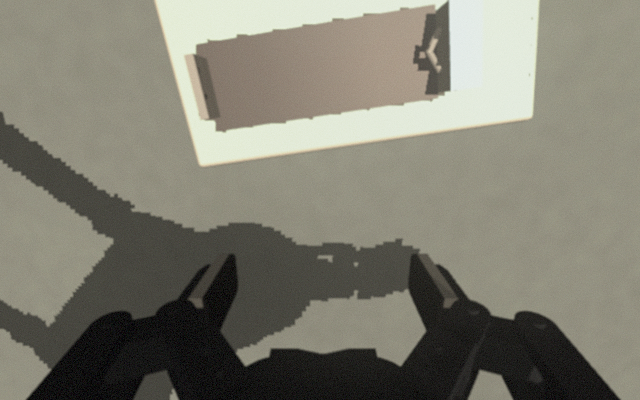

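Emit:
play_rows:
  commands:
    - [0.5, 0.5, -0.2, -0.009]
    - [0.8, 0.5, -0.1, 0]
    - [0.8, 0, 0, 0]
    - [0.8, 0, 0, 0]
    - [0.8, 0, 0, 0]
    - [0.8, 0, 0, 0]
    - [0.8, 0, 0, 0]
    - [0.8, 0, 0, 0]
    - [0.8, 0, 0, 0]
    - [0.8, 0, 0, 0]
    - [0.8, 0, 0, 0]
    - [0, 0, 0, 0]

```text
time: 4.0
position: [0.5362, -0.3157, 0.0255]
orientation: [-179.7, -0.1, 92.6]
force: [-1.0, 0.2, -0.2]
gripper_width: 0.0853
```

```bash
cat >> h.py <<'E'
def dline():
    s=r.sense();p=np.array([.5424,-.1694]);a=np.radians(2.47)
    print("tcp beyond line mm",(1000*((s["position"][:2]-p)@[-np.sin(a),np.cos(a)])).round(1),"z",s["position"][2].round(4),"yaw",s["orientation"][2].round(2),"F",s["force"].round(1),"t",s["time"])
E
python3 -c "
from h import *
dline();tester_report('t3')"
```

```text
tcp beyond line mm -145.8 z 0.0255 yaw 92.63 F [-1.   0.2 -0.2] t 4.0
line p [ 0.5424 -0.1694] ang 2.47 tester [ 0.5366 -0.2531] 2.71 [128.6  97.7]
edge -1 beyond line mm -33.7
edge 1 beyond line mm -33.1
```

Emit:
play_rows:
  commands:
    - [0.5, 0, 0, 0]
    - [0.5, 0, 0, 0]
    - [0.5, 0, 0, 0]
    - [0.5, 0, 0, 0]
    - [0.5, 0, 0, 0]
    - [0.3, 0, 0, 0]
    - [0.2, 0, 0, 0]
    - [0, 0, 0, 0]

```text
time: 4.72
position: [0.5346, -0.2851, 0.0258]
orientation: [-179.7, 0.0, 92.5]
force: [0.2, -1.5, -1.1]
gripper_width: 0.0853
```

```bash
python3 -c "
from h import *
dline();tester_report('t4')
f=grab_frame('wrist');cv2.imwrite('pics/w2.png',f[:,:,::-1])"
```

```text
tcp beyond line mm -115.2 z 0.0258 yaw 92.54 F [ 0.2 -1.5 -1.1] t 4.7167
line p [ 0.5461 -0.1719] ang 3.72 tester [ 0.5351 -0.222 ] 2.67 [128.6  97.2]
edge -1 beyond line mm 1.9
edge 1 beyond line mm -0.5
```

View pics/w2.png

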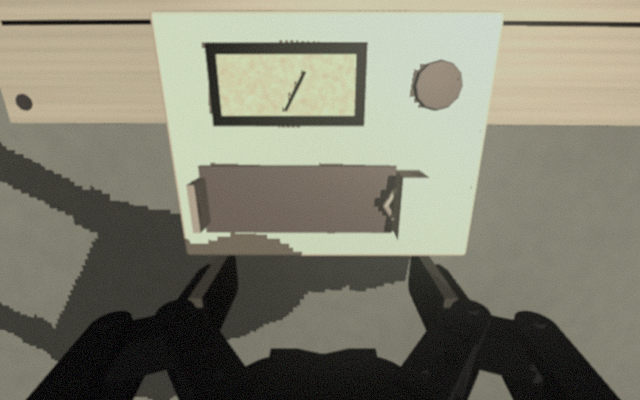

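```bash
cat >> h.py <<'E'
def wrist_check(tag):
    # wrist picture: scribe left/right of tester (z=0), tester +y top edge (z=.032); reports edge beyond line
    c=camera_info("wrist");f=grab_frame("wrist");cv2.imwrite(f"pics/{tag}.png",f[:,:,::-1])
    p0=np.array([.5424,-.1694]);a=np.radians(2.47);d0=np.array([np.cos(a),np.sin(a)]);n0=np.array([-d0[1],d0[0]])
    g=cv2.GaussianBlur(cv2.cvtColor(f,cv2.COLOR_RGB2GRAY),(3,3),0).astype(float)
    def scan(s,z,off,kind):
        P=[]
        for si in s:
            o=np.arange(-.012,.012,.0003)
            X=p0+off*n0+si*d0+o[:,None]*n0;uv=proj(c,np.c_[X,np.full(len(o),z)]).astype(np.float32)
            if uv.min()<2 or uv[:,0].max()>637 or uv[:,1].max()>397:continue
            v=cv2.remap(g.astype(np.float32),uv[:,0].reshape(1,-1),uv[:,1].reshape(1,-1),1)[0]
            if kind=="dark":
                w=np.clip(np.median(v)-.35*(np.median(v)-v.min())-v,0,None)
                if np.median(v)-v.min()<35:continue
                P.append(X[0]+n0*.0003*(w*np.arange(len(o))).sum()/w.sum())
            else:
                i=np.argmin(np.convolve(v,np.r_[np.ones(4),-np.ones(4)],"same")[5:-5] if 0 else np.gradient(v)[3:-3])+3;P.append(X[i])
        return np.array(P)
    L=scan(np.r_[np.arange(-.15,-.085,.004),np.arange(.062,.15,.004)],0,0,"dark")
    E=scan(np.arange(-.062,.046,.004),.032,float(__import__("os").environ.get("OFF",0)),"edge")
    print(len(L),len(E))
    if len(L)<4 or len(E)<4:return
    p,d=line_fit(L);d=d*np.sign(d[0]);n=np.array([-d[1],d[0]]);q,e=line_fit(E);e=e*np.sign(e[0])
    print("line ang",np.degrees(np.arctan2(d[1],d[0])).round(2),"off vs top mm",(1000*((p-p0)@n0)).round(1),"edge ang rel",np.degrees(np.arctan2(e@n,e@d)).round(2),
     "edge beyond line mm",[(1000*((q+e*s-p)@n)).round(1) for s in(-.065+((p0-q)@e)-.008,.065+((p0-q)@e)-.008)],"resid",(1000*((E-q)@np.array([-e[1],e[0]])).std()).round(2),(1000*((L-p)@n).std()).round(2))
E
python3 -c "
from h import *
wrist_check('w3')"
```

```text
0 0
```

Emit:
play_rows:
  commands:
    - [-0.7, 0, 0, 0]
    - [-0.7, 0, 0, 0]
    - [0, 0, -2, 0]
    - [0, 0, -2, 0]
    - [0, 0, -2, 0]
    - [0, 0, -2, 0]
    - [0, 0, -2, 0]
    - [1.5, 0, 0, 0]
    - [1.5, 0, 0, 0]
    - [1.5, 0, 0, 0]
    - [0, 0, 0, 0]
    - [0, 0, 0, 0]

```text
time: 5.87
position: [0.532, -0.2557, 0.1256]
orientation: [-179.4, -0.4, 92.3]
force: [0.0, 0.1, -0.7]
gripper_width: 0.0852
```

```bash
python3 -c "
from h import *
dline();wrist_check('w3');tester_report('t5')"
```

```text
tcp beyond line mm -85.8 z 0.1256 yaw 92.33 F [ 0.   0.1 -0.7] t 5.8667
39 27
line ang 2.31 off vs top mm -1.6 edge ang rel -0.06 edge beyond line mm [np.float64(-1.6), np.float64(-1.7)] resid 0.08 0.02
line p [ 0.5461 -0.1719] ang 3.72 tester [ 0.5353 -0.2221] 2.85 [128.2  97.2]
edge -1 beyond line mm 1.5
edge 1 beyond line mm -0.4
```

View pics/w3.png

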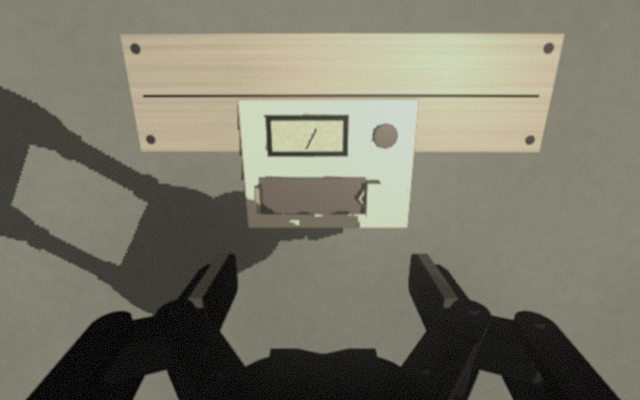

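```bash
python3 -c "
import cv2
f=cv2.imread('pics/w3.png')
for u in(180,260,300,340,400,480):print(u,f[90:106,u].tolist())
cv2.imwrite('pics/z.png',cv2.resize(f[85:115,225:435],None,fx=3.8,fy=12,interpolation=0))"
```

```text
180 [[155, 184, 199], [153, 178, 193], [151, 180, 192], [144, 170, 183], [122, 143, 155], [75, 87, 90], [67, 82, 86], [115, 133, 145], [144, 171, 183], [147, 173, 189], [147, 175, 190], [146, 175, 186], [143, 168, 183], [142, 168, 181], [146, 171, 185], [149, 177, 190]]
260 [[155, 182, 195], [154, 183, 197], [156, 183, 195], [146, 170, 184], [121, 140, 150], [80, 95, 101], [87, 101, 108], [121, 139, 151], [143, 168, 181], [149, 175, 183], [167, 194, 197], [184, 211, 204], [193, 218, 207], [190, 214, 204], [189, 216, 205], [192, 216, 202]]
300 [[163, 192, 203], [166, 195, 207], [163, 192, 202], [153, 180, 191], [126, 145, 156], [86, 101, 106], [92, 108, 111], [129, 151, 159], [141, 167, 180], [154, 181, 188], [173, 202, 202], [187, 209, 203], [196, 217, 205], [201, 219, 209], [196, 216, 204], [196, 217, 206]]
340 [[169, 198, 204], [169, 199, 202], [174, 203, 206], [161, 188, 193], [126, 149, 150], [89, 103, 107], [100, 115, 121], [134, 155, 167], [147, 173, 184], [161, 186, 192], [178, 202, 201], [194, 214, 206], [198, 215, 202], [202, 216, 206], [200, 215, 205], [202, 218, 204]]
400 [[176, 208, 205], [178, 208, 205], [180, 211, 209], [165, 191, 194], [130, 153, 151], [94, 107, 109], [102, 117, 122], [137, 160, 166], [145, 174, 181], [164, 192, 194], [183, 204, 199], [201, 216, 204], [206, 215, 203], [206, 215, 204], [209, 216, 204], [210, 218, 205]]
480 [[177, 208, 203], [175, 207, 204], [179, 208, 206], [170, 199, 196], [135, 159, 160], [91, 104, 107], [91, 108, 113], [137, 161, 163], [164, 198, 200], [170, 202, 205], [172, 201, 205], [168, 199, 206], [166, 196, 205], [166, 197, 202], [169, 199, 205], [170, 202, 206]]
```

View pics/z.png

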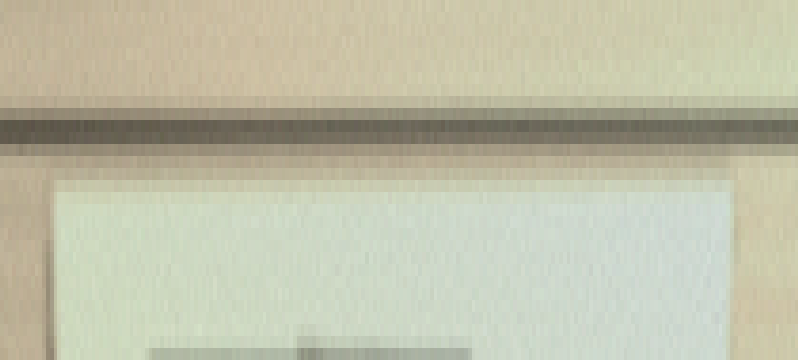

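```bash
cat >> h.py <<'E'
def wcol(f,c):
    # per-column: scribe row (darkest, subpixel) and tester edge row via B-R step below it
    p0=np.array([.5424,-.1694]);a=np.radians(2.47);n0=np.array([-np.sin(a),np.cos(a)]);d0=np.array([n0[1],-n0[0]])
    bl=f.astype(float);gr=bl.sum(2);cd=cv2.blur(bl[...,2]-bl[...,0],(9,1))
    L=[];E=[];row=proj(c,[[*(p0),0]])[0,1]
    for u in range(60,590,4):
        v0=int(row)-14;s=gr[v0:v0+28,u];w=np.clip(np.median(s)-120-s,0,None)
        if w.sum()>100:L.append((u,v0+(w*np.arange(28)).sum()/w.sum()))
    L=np.array(L);k=np.polyfit(L[:,0],L[:,1],1);L=L[abs(L[:,1]-np.polyval(k,L[:,0]))<1.2]
    return L,cd,k
E
python3 - <<'E'
from h import *
c=camera_info("wrist");f=cv2.imread("pics/w3.png")[:,:,::-1]
L,cd,k=wcol(f,c);E=[]
for u in range(250,408,4):
    s=cd[int(np.polyval(k,u))+2:][:12,u];lo,hi=s[:2].min(),s[-4:].mean();m=(lo+hi)/2;i=np.argmax(s>m);E.append((u,int(np.polyval(k,u))+2+i-1+(m-s[i-1])/(s[i]-s[i-1])))
E=np.array(E);print(k,np.polyfit(E[:,0],E[:,1],1),E[::6].round(1).tolist())
W=cast(c,L,0)[:,:2];p,d=line_fit(W);d*=np.sign(d[0]);n=np.array([-d[1],d[0]])
X=cast(c,E,.032)[:,:2];q,e=line_fit(X);e*=np.sign(e[0])
print("rel ang",np.degrees(np.arctan2(e@n,e@d)),[(1000*((q+e*s-p)@n)).round(2) for s in(-.065,0,.065)])
T=c["T"];print("nadir",proj(c,[[T[0,3],T[1,3],0]]))
E
```

```text
[-1.61229326e-04  9.55027692e+01] [-3.92050745e-03  1.01597679e+02] [[250.0, 100.6], [274.0, 100.5], [298.0, 100.5], [322.0, 100.4], [346.0, 100.3], [370.0, 100.2], [394.0, 100.1]]
rel ang 0.19932239 [np.float32(-4.37), np.float32(-4.15), np.float32(-3.92)]
nadir [[325.95778549 103.44697653]]
```

Emit:
play_rows:
  commands:
    - [-2, 0, 0, 0]
    - [-2, 0, 0, 0]
    - [-0.5, 0, 2, 0]
    - [0, 0, 2, 0]
    - [0, 0, 2, 0]
    - [0, 0, 2, 0]
    - [0, 0, 1.8, 0]
    - [0, 0, 0, 0]
    - [0, 0, 0, 0]

```text
time: 6.72
position: [0.5305, -0.3047, 0.0184]
orientation: [-179.1, -0.5, 92.2]
force: [0.5, -0.9, 1.0]
gripper_width: 0.0854
```

```bash
python3 -c "
from h import *
dline()"
```

```text
tcp beyond line mm -134.6 z 0.0184 yaw 92.21 F [ 0.5 -0.9  1. ] t 6.7167
```

Emit:
play_rows:
  commands:
    - [0.5, 0, -0.3, -0.004]
    - [0.5, 0, -0.2, 0]
    - [0.4, 0, 0, 0]
    - [0.3, 0, 0, 0]
    - [0.3, 0, 0, 0]
    - [0.2, 0, 0, 0]
    - [0.1, 0, 0, 0]
    - [0, 0, 0, 0]

```text
time: 7.38
position: [0.532, -0.2813, 0.0309]
orientation: [-179.5, -0.1, 92.5]
force: [-0.8, -0.6, -0.7]
gripper_width: 0.0852
```

```bash
python3 -c "
from h import *
dline()"
```

```text
tcp beyond line mm -111.3 z 0.0309 yaw 92.48 F [-0.8 -0.6 -0.7] t 7.3833
```

Emit:
play_rows:
  commands:
    - [-0.7, 0, 0, 0]
    - [-0.7, 0, 0, 0]
    - [0, 0, -2, 0]
    - [0, 0, -2, 0]
    - [0, 0, -2, 0]
    - [0, 0, -2, 0]
    - [0, 0, -1, 0]
    - [1.5, 0, 0, 0]
    - [1.5, 0, 0, 0]
    - [0, 0, 0, 0]
    - [0, 0, 0, 0]

```text
time: 8.3
position: [0.5304, -0.2674, 0.12]
orientation: [-179.2, -0.4, 92.3]
force: [0.6, -0.1, 0.1]
gripper_width: 0.0853
```

```bash
cat >> h.py <<'E'
def edge_check(tag):
    c=camera_info("wrist");f=grab_frame("wrist");cv2.imwrite(f"pics/{tag}.png",f[:,:,::-1]);dline()
    L,cd,k=wcol(f,c)
    W=cast(c,L,0)[:,:2];p,d=line_fit(W);d*=np.sign(d[0]);n=np.array([-d[1],d[0]])
    v=int(np.polyval(k,322));b=cd.copy()
    print("line rows",k.round(4),"n",len(L),"u",L[:,0].min(),L[:,0].max())
    for u in(250,290,330,370,400):print(u,f[v-5:v+12,u].astype(int).sum(1).tolist(),cd[v-5:v+12,u].astype(int).tolist())
    cv2.imwrite(f"pics/{tag}z.png",cv2.resize(f[v-15:v+15,220:440,::-1],None,fx=3.6,fy=12,interpolation=0))
    return c,p,d,n
E
python3 -c "
from h import *
edge_check('w4')"
```

```text
tcp beyond line mm -97.2 z 0.1196 yaw 92.33 F [ 0.3 -0.1 -0.2] t 8.35
line rows [-1.00000e-03  8.01193e+01] n 55 u 144.0 548.0
250 [561, 544, 522, 517, 551, 596, 621, 622, 630, 616, 616, 625, 626, 613, 629, 613, 636] [-42, -41, -40, -36, -32, -24, -17, -13, -14, -13, -13, -14, -15, -14, -14, -13, -16]
290 [579, 548, 535, 542, 583, 611, 631, 631, 623, 632, 630, 629, 621, 623, 620, 628, 639] [-42, -40, -39, -33, -27, -17, -10, -9, -8, -9, -10, -10, -10, -10, -10, -10, -10]
330 [579, 557, 539, 569, 605, 629, 629, 632, 636, 629, 637, 631, 634, 635, 631, 635, 634] [-34, -33, -31, -29, -20, -10, -5, -4, -5, -5, -5, -5, -6, -5, -5, -6, -6]
370 [583, 551, 548, 592, 627, 633, 631, 639, 630, 633, 636, 638, 637, 630, 643, 638, 639] [-30, -29, -29, -22, -10, -3, 0, 0, 0, 0, 0, -1, -1, 0, 0, -1, -1]
400 [586, 553, 569, 608, 634, 646, 650, 634, 638, 636, 623, 640, 638, 647, 629, 644, 636] [-27, -27, -25, -16, -3, 3, 4, 3, 3, 3, 2, 2, 3, 2, 2, 2, 2]
```

View pics/w4z.png

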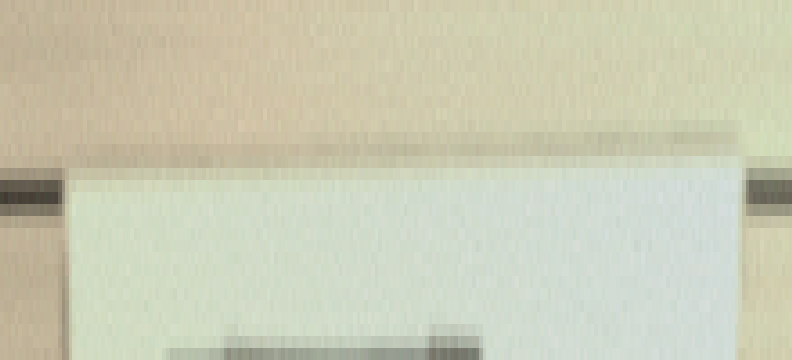

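Emit:
play_rows:
  commands:
    - [1.0, 0, 0, 0]
    - [0.9, 0, 0, 0]
    - [0, 0, 0, 0]
    - [0, 0, 0, 0]

```text
time: 8.68
position: [0.5283, -0.2454, 0.1165]
orientation: [-178.9, -0.6, 92.4]
force: [0.2, -0.1, 0.8]
gripper_width: 0.0856
```

```bash
cat >> h.py <<'E'
def edge2(tag):
    c=camera_info("wrist");f=grab_frame("wrist");cv2.imwrite(f"pics/{tag}.png",f[:,:,::-1]);dline()
    b=f.astype(float);gr=b.sum(2);cd=cv2.blur(b[...,2]-b[...,0],(9,1));row=proj(c,[[.5424,-.1705,0]])[0,1]
    L=[]
    for u in list(range(150,228,3))+list(range(436,530,3)):
        v0=int(row)-12;s=gr[v0:v0+24,u];w=np.clip(np.median(s)-120-s,0,None)
        if w.sum()>60:L.append((u,v0+(w*np.arange(24)).sum()/w.sum()))
    k=np.polyfit(*np.array(L).T,1);E=[]
    for u in range(254,404,3):
        v=int(np.polyval(k,u));s=cd[v-10:v+11,u];lo,hi=s[:5].mean(),s[-4:].mean();m=(lo+hi)/2;i=len(s)-np.argmax(s[::-1]<m)-1
        E.append((u,v-10+i+(m-s[i])/(s[i+1]-s[i])))
    W=cast(c,L,0)[:,:2];p,d=line_fit(W);d*=np.sign(d[0]);n=np.array([-d[1],d[0]])
    X=cast(c,E,.032)[:,:2];q,e=line_fit(X);e*=np.sign(e[0]);T=c["T"]
    print("nadir row",proj(c,[[T[0,3],T[1,3],0]])[0].round(1),"line",k.round(3),"edge",np.polyfit(*np.array(E).T,1).round(4),len(L))
    print("line ang",np.degrees(np.arctan2(d[1],d[0])).round(2),"rel ang",np.degrees(np.arctan2(e@n,e@d)).round(2),"edge beyond mm",[round(float(1000*((q+e*s-p)@n)),2) for s in(-.065,0,.065)],"q",q.round(4))
E
python3 -c "
from h import *
edge2('w5')"
```

```text
tcp beyond line mm -75.3 z 0.1165 yaw 92.36 F [ 0.5  0.6 -0.1] t 8.7333
nadir row [328.6 104.6] line [1.00000e-03 1.09623e+02] edge [-5.500000e-03  1.139742e+02] 58
line ang 2.3 rel ang 0.37 edge beyond mm [-1.5, -1.09, -0.67] q [ 0.5207 -0.1731]
```

Emit:
play_rows:
  commands:
    - [-2, 0, 0, 0]
    - [-2, 0, 0, 0]
    - [-1.2, 0, 2, 0]
    - [0, 0, 2, 0.003]
    - [0, 0, 2, 0]
    - [0, 0, 2, 0]
    - [0, 0, 0.8, 0]
    - [0, 0, 0, 0]
    - [0, 0, 0, 0]

```text
time: 9.48
position: [0.5299, -0.3014, 0.0267]
orientation: [-179.1, -0.4, 92.1]
force: [-0.2, -0.8, -0.1]
gripper_width: 0.0854
```

```bash
python3 -c "
from h import *
dline()"
```

```text
tcp beyond line mm -131.3 z 0.0267 yaw 92.14 F [-0.2 -0.8 -0.1] t 9.4833
```

Emit:
play_rows:
  commands:
    - [0.5, 0, 0.1, 0]
    - [0.5, 0, 0.1, 0]
    - [0.4, 0, 0.1, 0]
    - [0.2, 0, 0, 0]
    - [0.2, 0, 0, 0]
    - [0.2, 0, 0, 0]
    - [0.1, 0, 0, 0]
    - [0, 0, 0, 0]

```text
time: 10.15
position: [0.5319, -0.2797, 0.0304]
orientation: [-179.6, 0.0, 92.2]
force: [-0.4, 0.3, 0.3]
gripper_width: 0.0854
```

```bash
python3 -c "
from h import *
dline()"
```

```text
tcp beyond line mm -109.7 z 0.0304 yaw 92.21 F [-0.4  0.3  0.3] t 10.15
```

Emit:
play_rows:
  commands:
    - [-0.7, 0, 0, 0]
    - [-0.7, 0, 0, 0]
    - [0, 0, -2, 0]
    - [0, 0, -2, 0]
    - [0, 0, -2, 0]
    - [0, 0, -2, 0]
    - [0, 0, -1, 0]
    - [1.5, 0, 0, 0]
    - [1.5, 0, 0, 0]
    - [1.5, 0, 0, 0]
    - [0, 0, 0, 0]
    - [0, 0, 0, 0]

```text
time: 11.15
position: [0.5293, -0.2484, 0.1188]
orientation: [-179.2, -0.4, 92.1]
force: [-0.2, 0.1, -0.3]
gripper_width: 0.0852
```

```bash
python3 -c "
from h import *
edge2('w6')
tester_report('t6')
goto(.548,.292,.30,92.4)
f=cv2.imread('pics/w6.png');cv2.imwrite('pics/w6z.png',cv2.resize(f[85:125,210:450],None,fx=3.3,fy=12,interpolation=0))"
```

```text
tcp beyond line mm -78.2 z 0.1185 yaw 92.06 F [ 0.6  0.6 -1.1] t 11.2
nadir row [327.  103.3] line [-5.00000e-03  1.06646e+02] edge [-5.200000e-03  1.052626e+02] 58
line ang 2.3 rel ang 0.01 edge beyond mm [1.06, 1.07, 1.08] q [ 0.5223 -0.1707]
line p [ 0.5437 -0.1707] ang 2.93 tester [ 0.5358 -0.2169] 2.73 [128.2  97. ]
edge -1 beyond line mm 4.4
edge 1 beyond line mm 4.0
pos [ 0.5293 -0.2489  0.1187] ori [-179.2   -0.4   92. ] t 11.2 tool cm [ 54.11   3.52 -17.83] roll rad -0.007
```

View pics/w6z.png

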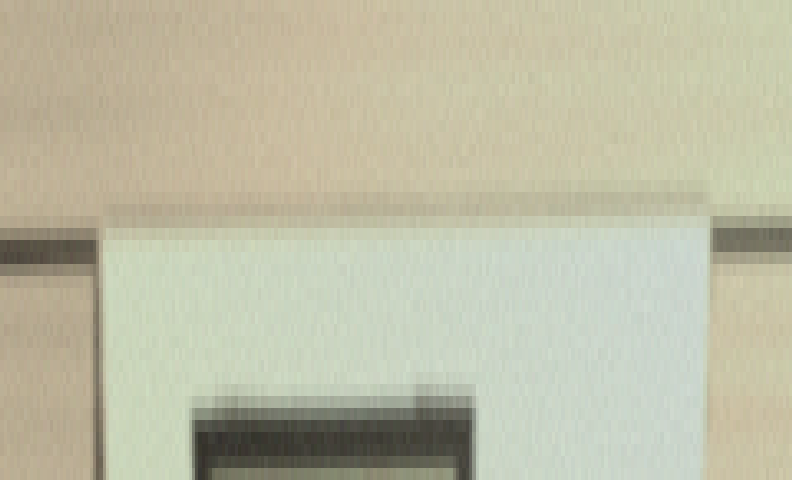

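Emit:
play_rows:
  commands:
    - [3, 0, 0, 0]
    - [3, 0, 0, 0]
    - [3, 0, 0, 0]
    - [3, 0, 0, 0]
    - [0.3, 0, 0, -0.002]
    - [0, 0, 2, 0]
    - [0, 0, 2, 0]
    - [0, 0, 2, 0]
    - [0, 0, 2, 0]
    - [0, 0, 1, 0]
    - [0, 0, 0, 0]
    - [0, 0, 0, 0]

```text
time: 12.25
position: [0.5222, -0.1247, 0.022]
orientation: [-179.0, -0.3, 92.0]
force: [-0.2, -0.2, 1.0]
gripper_width: 0.0855
```

```bash
python3 -c "
from h import *
dline()"
```

```text
tcp beyond line mm 45.5 z 0.022 yaw 91.97 F [-0.2 -0.2  1. ] t 12.25
```

Emit:
play_rows:
  commands:
    - [-0.6, 0.4, 0, -0.005]
    - [-0.6, 0.4, 0, 0]
    - [-0.6, 0, 0, 0]
    - [-0.5, 0, 0, 0]
    - [-0.3, 0, 0, 0]
    - [-0.2, 0, 0, 0]
    - [-0.2, 0, 0, 0]
    - [-0.1, 0, 0, 0]
    - [0, 0, 0, 0]

```text
time: 13.0
position: [0.5355, -0.1607, 0.0274]
orientation: [-179.4, -0.1, 92.2]
force: [-0.5, 0.0, 0.5]
gripper_width: 0.0852
```

```bash
python3 -c "
from h import *
dline()"
```

```text
tcp beyond line mm 9.0 z 0.0274 yaw 92.21 F [-0.5  0.   0.5] t 13.0
```

Emit:
play_rows:
  commands:
    - [0.8, 0, 0, 0]
    - [0.8, 0, 0, 0]
    - [0, 0, -2, 0]
    - [0, 0, -2, 0]
    - [0, 0, -2, 0]
    - [0, 0, -2, 0]
    - [0, 0, -1, 0]
    - [-3.2, 0, 0, 0]
    - [-3.2, 0, 0, 0]
    - [-3.2, 0, 0, 0]
    - [0, 0, 0, 0]
    - [0, 0, 0, 0]

```text
time: 14.0
position: [0.5396, -0.2338, 0.12]
orientation: [-179.3, -0.1, 92.7]
force: [0.3, -0.1, -0.7]
gripper_width: 0.0854
```

```bash
python3 -c "
from h import *
edge2('w7')"
```

```text
tcp beyond line mm -64.3 z 0.1198 yaw 92.75 F [-0.8 -0.7 -1.1] t 14.05
nadir row [326.4 102. ] line [9.00000e-03 1.20775e+02] edge [1.270000e-02 1.244547e+02] 57
line ang 2.28 rel ang -0.26 edge beyond mm [-1.17, -1.46, -1.76] q [ 0.5341 -0.1735]
```

Emit:
play_rows:
  commands:
    - [-2, 0, 0, 0]
    - [-2, 0, 0, 0]
    - [-1.9, 0, 2, 0]
    - [0, -0.3, 2, 0.006]
    - [0, 0, 2, 0]
    - [0, 0, 2, 0]
    - [0, 0, 1, 0]
    - [0, 0, 0, 0]
    - [0.4, 0, 0, 0]
    - [0.3, 0, 0, 0]
    - [0, 0, 0, 0]
    - [0, 0, 0, 0]

```text
time: 15.05
position: [0.541, -0.2769, 0.029]
orientation: [-179.5, 0.0, 93.0]
force: [-0.3, -1.9, -1.2]
gripper_width: 0.0857
```

```bash
python3 -c "
from h import *
dline()"
```

```text
tcp beyond line mm -107.3 z 0.029 yaw 93.03 F [-0.3 -1.9 -1.2] t 15.05
```

Emit:
play_rows:
  commands:
    - [-0.8, 0, 0, 0]
    - [-0.8, 0, 0, 0]
    - [0, 0, -2, 0.004]
    - [0, 0, -2, 0.004]
    - [0, 0, -2, 0.003]
    - [0, 0, -2, 0]
    - [3.5, 0, 0, 0]
    - [3.5, 0, 0, 0]
    - [3.5, 0, 0, 0]
    - [3.5, 0, 0, 0]
    - [2.5, 0, 0, 0]
    - [0, 0, 0, 0]

```text
time: 16.05
position: [0.5393, -0.1335, 0.1215]
orientation: [179.8, 0.2, 91.8]
force: [-0.1, -0.2, -0.4]
gripper_width: 0.0855
```

```bash
python3 -c "
from h import *
dline()"
```

```text
tcp beyond line mm 36.0 z 0.1215 yaw 91.79 F [-0.1 -0.2 -0.4] t 16.05
```

Emit:
play_rows:
  commands:
    - [0.3, 0, 2, -0.005]
    - [0, 0, 2, -0.004]
    - [0, 0, 2, 0]
    - [0, 0, 2, 0]
    - [0, 0, 1, 0]
    - [0, 0, 0, 0]
    - [-0.4, 0, 0, 0]
    - [-0.3, 0, 0, 0]
    - [0, 0, 0, 0]
    - [0, 0, 0, 0]

```text
time: 16.88
position: [0.5464, -0.1455, 0.0387]
orientation: [178.9, 0.6, 92.3]
force: [0.3, 0.4, -0.3]
gripper_width: 0.0855
```

```bash
python3 -c "
from h import *
dline()"
```

```text
tcp beyond line mm 23.7 z 0.0387 yaw 92.3 F [ 0.3  0.4 -0.3] t 16.8833
```

Emit:
play_rows:
  commands:
    - [0, -0.2, 0.6, 0]
    - [0, -0.2, 0.5, 0]
    - [-0.3, 0, 0, 0]
    - [0, 0, 0, 0]
    - [0, 0, 0, 0]

```text
time: 17.3
position: [0.5438, -0.1497, 0.0294]
orientation: [178.6, 0.7, 92.3]
force: [-0.7, 0.2, -0.3]
gripper_width: 0.0856
```

```bash
python3 -c "
from h import *
dline();print(r.sense()['orientation'])"
```

```text
tcp beyond line mm 19.6 z 0.0294 yaw 92.3 F [-0.7  0.2 -0.3] t 17.3
[178.63052906   0.72196997  92.29958242]
```

Emit:
play_rows:
  commands:
    - [-0.25, 0, 0.1, 0]
    - [-0.2, 0, 0.1, 0]
    - [-0.15, 0, 0, 0]
    - [0, 0, 0, 0]
    - [0, 0, 0, 0]

```text
time: 17.72
position: [0.5445, -0.1556, 0.0276]
orientation: [178.6, 0.7, 92.3]
force: [-0.4, 2.1, -0.2]
gripper_width: 0.0854
```

```bash
python3 -c "
from h import *
dline()"
```

```text
tcp beyond line mm 13.7 z 0.0276 yaw 92.35 F [-0.4  2.1 -0.2] t 17.7167
```

Emit:
play_rows:
  commands:
    - [-0.15, 0, 0, 0]
    - [-0.13, 0, 0, 0]
    - [0, 0, 0, 0]
    - [0, 0, 0, 0]

```text
time: 18.05
position: [0.5446, -0.1577, 0.0276]
orientation: [178.6, 0.6, 92.4]
force: [-1.3, 1.0, 0.8]
gripper_width: 0.0853
```

```bash
python3 -c "
from h import *
dline()"
```

```text
tcp beyond line mm 11.6 z 0.0276 yaw 92.37 F [-1.3  1.   0.8] t 18.05
```

Emit:
play_rows:
  commands:
    - [0.8, 0, 0, 0]
    - [0.8, 0, 0, 0]
    - [0, 0, -2, 0]
    - [0, 0, -2, 0]
    - [0, 0, -2, 0]
    - [0, 0, -2, 0]
    - [0, 0, -1, 0]
    - [-3.4, 0, 0, 0]
    - [-3.4, 0, 0, 0]
    - [-3.4, 0, 0, 0]
    - [0, 0, 0, 0]
    - [0, 0, 0, 0]

```text
time: 19.05
position: [0.5455, -0.2395, 0.1207]
orientation: [178.7, 0.8, 92.7]
force: [0.2, 0.9, 0.5]
gripper_width: 0.085
```

```bash
python3 -c "
from h import *
edge2('w8')"
```

```text
tcp beyond line mm -70.2 z 0.1205 yaw 92.71 F [-0.3  0.4 -0.7] t 19.1Traceback (most recent call last):
  File "<string>", line 3, in <module>
    edge2('w8')
    ~~~~~^^^^^^
  File "h.py", line 101, in edge2
    E.append((u,v-10+i+(m-s[i])/(s[i+1]-s[i])))
                                 ~^^^^^
IndexError: index 21 is out of bounds for axis 0 with size 21
```

```bash
sed -i "s/        E.append((u,v-10+i+(m-s\[i\])/        if i>18 or abs(hi-lo)<15:continue\n        E.append((u,v-10+i+(m-s[i])/; s/range(254,404,3)/range(US[0],US[1],3)/; s/range(150,228,3))+list(range(436,530,3))/range(US[0]-100,US[0]-25,3))+list(range(US[1]+30,US[1]+120,3))/; s/^    L=\[\]$/    L=[];US=proj(c,[[.482,-.17,.032],[.584,-.17,.032]])[:,0].astype(int)/" h.py
python3 -c "
from h import *
edge2('w8')
f=cv2.imread('pics/w8.png');cv2.imwrite('pics/w8z.png',cv2.resize(f[85:145,170:450],None,fx=2.8,fy=8,interpolation=0))"
```

```text
tcp beyond line mm -69.3 z 0.1205 yaw 92.76 F [-0.4 -0.2  0.3] t 19.15
nadir row [315.7  96.7] line [6.00000e-03 1.10998e+02] edge [7.500000e-03 1.109607e+02] 55
line ang 2.29 rel ang -0.1 edge beyond mm [1.26, 1.15, 1.03] q [ 0.5319 -0.1705]
```

View pics/w8z.png

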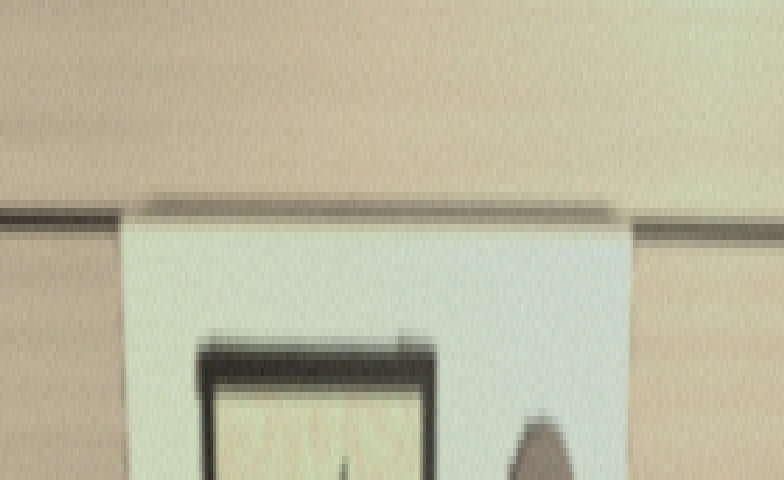

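Emit:
play_rows:
  commands:
    - [3.4, 0, 0, 0.003]
    - [3.4, 0, 0, 0.003]
    - [3.4, -0.4, 0, 0]
    - [0, -0.4, 0, 0]
    - [0, 0, 2, 0]
    - [0, 0, 2, 0]
    - [0, 0, 2, 0]
    - [0, 0, 2, 0]
    - [0, 0, 1, 0]
    - [0, 0, 0, 0]
    - [0, 0, 0, 0]

```text
time: 20.07
position: [0.533, -0.1218, 0.0251]
orientation: [178.7, 0.7, 93.2]
force: [0.5, -0.9, 1.2]
gripper_width: 0.0855
```

```bash
python3 -c "
from h import *
dline()"
```

```text
tcp beyond line mm 47.9 z 0.0251 yaw 93.21 F [ 0.5 -0.9  1.2] t 20.0667
```

Emit:
play_rows:
  commands:
    - [-0.6, 0, 0, 0.008]
    - [-0.7, 0, 0, 0.007]
    - [-0.7, 0, 0, 0]
    - [-0.4, 0, 0, 0]
    - [-0.2, 0, 0, 0]
    - [0, 0, 0, 0]
    - [0, 0, 0, 0]
    - [0, 0, 0, 0]

```text
time: 20.73
position: [0.5373, -0.1527, 0.032]
orientation: [178.2, 0.9, 92.2]
force: [0.0, 0.7, 0.5]
gripper_width: 0.0851
```

```bash
python3 -c "
from h import *
dline()"
```

```text
tcp beyond line mm 16.9 z 0.032 yaw 92.17 F [0.  0.7 0.5] t 20.7333
```

Emit:
play_rows:
  commands:
    - [-0.2, 0, 0.3, -0.002]
    - [-0.2, 0, 0.2, 0]
    - [-0.12, 0, 0, 0]
    - [-0.08, 0, 0, 0]
    - [0, 0, 0, 0]
    - [0, 0, 0, 0]

```text
time: 21.23
position: [0.5378, -0.158, 0.0264]
orientation: [178.2, 0.8, 92.4]
force: [-0.3, -0.5, -0.3]
gripper_width: 0.0852
```

```bash
python3 -c "
from h import *
dline()"
```

```text
tcp beyond line mm 11.6 z 0.0264 yaw 92.37 F [-0.3 -0.5 -0.3] t 21.2333
```

Emit:
play_rows:
  commands:
    - [-0.08, 0, 0, 0]
    - [-0.06, 0, 0, 0]
    - [0, 0, 0, 0]
    - [0, 0, 0, 0]

```text
time: 21.57
position: [0.5378, -0.1584, 0.0263]
orientation: [178.2, 0.7, 92.4]
force: [-0.1, 1.5, 0.4]
gripper_width: 0.0851
```

```bash
python3 -c "
from h import *
dline()"
```

```text
tcp beyond line mm 11.2 z 0.0263 yaw 92.4 F [-0.1  1.5  0.4] t 21.5667
```

Emit:
play_rows:
  commands:
    - [-0.1, 0, 0, 0]
    - [-0.06, 0, 0, 0]
    - [0, 0, 0, 0]
    - [0, 0, 0, 0]

```text
time: 21.9
position: [0.5378, -0.1595, 0.0264]
orientation: [178.2, 0.6, 92.4]
force: [-1.2, 2.0, 1.3]
gripper_width: 0.0852
```

Emit:
play_rows:
  commands:
    - [0.8, 0, 0, 0]
    - [0.8, 0, 0, 0]
    - [0, 0, -2, 0]
    - [0, 0, -2, 0]
    - [0, 0, -2, 0]
    - [0, 0, -2, 0]
    - [0, 0, -1, 0]
    - [-3.5, 0, 0, 0]
    - [-3.5, 0, 0, 0]
    - [-3.7, 0, 0, 0]
    - [0, 0, 0, 0]
    - [0, 0, 0, 0]

```text
time: 22.9
position: [0.5385, -0.248, 0.1194]
orientation: [178.3, 0.9, 92.7]
force: [0.6, 0.6, 0.1]
gripper_width: 0.0851
```

```bash
python3 -c "
from h import *
edge2('w9');tester_report('t9')
goto(.548,.292,.30,92.4)"
```

```text
tcp beyond line mm -78.3 z 0.1192 yaw 92.71 F [-0.9  0.1 -0.4] t 22.95
nadir row [313.4  95.9] line [7.00000e-03 1.00443e+02] edge [9.70000e-03 1.01006e+02] 55
line ang 2.28 rel ang -0.17 edge beyond mm [-0.25, -0.44, -0.62] q [ 0.5321 -0.1726]
line p [ 0.5492 -0.171 ] ang 3.29 tester [ 0.5353 -0.2185] 2.66 [128.2  97. ]
edge -1 beyond line mm 4.0
edge 1 beyond line mm 2.6
pos [ 0.5384 -0.247   0.1192] ori [178.4   0.9  92.8] t 23.0 tool cm [ 53.49   4.11 -18.84] roll rad 0.007
```

Emit:
play_rows:
  commands:
    - [0, 0, -3.5, 0.003]
    - [1, 0, -3.5, 0.003]
    - [2, 0.2, -3.5, 0]
    - [2.5, 0.2, -3.5, 0]
    - [3.5, 0.4, -3, 0]
    - [3.5, 0.4, -2, 0]
    - [3.5, 0.4, 0, 0]
    - [3.5, 0.4, 0, 0]
    - [3.5, 0.4, 0, 0]
    - [3, 0.4, 0, 0]
    - [1, 0.4, 0, 0]
    - [0, 0, 0, 0]
  grip: 0.6

```text
time: 24.0
position: [0.5472, 0.0486, 0.3065]
orientation: [178.6, 0.3, 93.2]
force: [0.1, -0.9, -0.2]
gripper_width: 0.0511
```

```bash
python3 -c "
from h import *
c=camera_info('wrist');f=grab_frame('wrist');cv2.imwrite('pics/w10.png',f[:,:,::-1])
goto(.5545,.1125,.30,92.4);print(proj(c,[[.5545,.1125,.165]]))
g=cv2.GaussianBlur(cv2.cvtColor(f,7),(5,5),0);m=(g<115).astype(np.uint8)
for k in cv2.findContours(m,cv2.RETR_LIST,cv2.CHAIN_APPROX_NONE)[0]:
    if cv2.contourArea(k)>800:
        e=cv2.fitEllipse(k);print(np.round(e[0],1),np.round(e[1],1),cv2.contourArea(k)/(.785*e[1][0]*e[1][1]+1),cast(c,[e[0]],.165).round(4))
"
```

```text
pos [0.547  0.0478 0.3066] ori [178.6   0.3  93.2] t 24.1 tool cm [6.42 1.09 0.65] roll rad 0.013
[[332.4578281 118.7415272]]
[127.7 205. ] [45.  61.9] 0.9492207254398703 [[0.3651 0.0231 0.165 ]]
[127.6 202.7] [ 84.9 301. ] 0.8925924903863003 [[0.3654 0.0255 0.165 ]]
[327.3 118. ] [33.7 39.3] 0.967907460629871 [[0.55   0.1129 0.165 ]]
[279. 126.] [48.  71.2] 0.37042240476017074 [[0.5078 0.1038 0.165 ]]
[190.9  36.8] [45.9 57.6] 0.9312284055279645 [[0.4364 0.1704 0.165 ]]
[422.5 251.3] [354.2 590.3] 0.3946064478210524 [[ 0.6555 -0.014   0.165 ]]
```

View pics/w10.png

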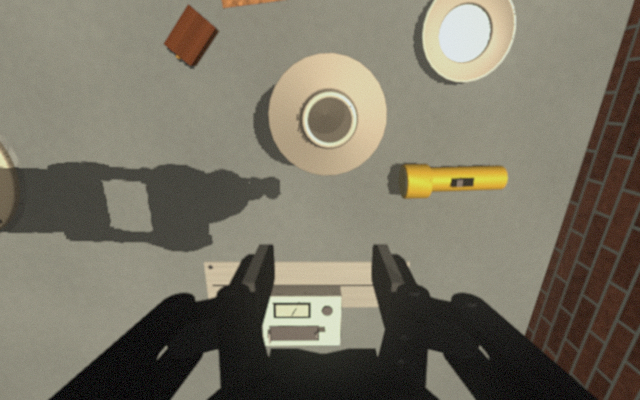

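Emit:
play_rows:
  commands:
    - [2, -0.4, 0.2, 0.01]
    - [3, -0.4, 0.2, 0]
    - [3, -0.4, 0, 0]
    - [3, -0.4, 0, 0]
    - [3, -0.4, 0, 0]
    - [3, -0.4, 0, 0]
    - [3, -0.4, 0, 0]
    - [1.5, -0.4, 0, 0]
    - [0, 0, 0, 0]
    - [0, 0, 0, 0]

```text
time: 24.88
position: [0.5022, 0.262, 0.2965]
orientation: [178.9, 0.7, 92.0]
force: [0.9, 0.3, -0.8]
gripper_width: 0.051
```

```bash
cat >> h.py <<'E'
REF=np.array([[.5478,.2922],[.5335,.4111],[.5064,.3461],[.48,.2779],[.4593,.3991]])
def cells(tag):
    c=camera_info('wrist');f=grab_frame('wrist');cv2.imwrite(f'pics/{tag}.png',f[:,:,::-1])
    h=cv2.cvtColor(f,cv2.COLOR_RGB2HSV);m=((h[...,1]<75)&(h[...,2]>135)).astype(np.uint8);m=cv2.morphologyEx(m,cv2.MORPH_OPEN,np.ones((3,3),np.uint8))
    n,l,st,ce=cv2.connectedComponentsWithStats(m)
    for i in range(1,n):
        X=cast(c,[ce[i]],.049)[0,:2];D=np.linalg.norm(REF-X,axis=1)
        if st[i,4]>40 and D.min()<.025:print("cell",D.argmin(),st[i].tolist(),ce[i].round(1),X.round(4),"vs ref mm",(1000*(X-REF[D.argmin()])).round(1))
E
python3 -c "
from h import *
cells('w11');goto(*REF[0],.12,92.4)"
```

```text
cell 3 [0, 0, 640, 400, 145903] [318.6 154.8] [0.5002 0.2731] vs ref mm [20.2 -4.8]
cell 1 [339, 23, 23, 26, 458] [350.   35.6] [0.5314 0.4097] vs ref mm [-2.1 -1.4]
cell 4 [273, 32, 23, 25, 450] [283.9  44.3] [0.4571 0.3979] vs ref mm [-2.2 -1.2]
cell 2 [313, 85, 21, 22, 377] [322.9  95.6] [0.5033 0.3444] vs ref mm [-3.1 -1.7]
cell 0 [345, 132, 20, 20, 325] [354.6 141.7] [0.5449 0.2911] vs ref mm [-2.9 -1.1]
cell 3 [291, 141, 20, 20, 325] [300.5 150.8] [0.4773 0.2775] vs ref mm [-2.7 -0.4]
pos [0.5023 0.2617 0.2965] ori [178.9   0.7  92. ] t 24.9 tool cm [ 3.09  4.31 17.7 ] roll rad -0.007
```

View pics/w11.png

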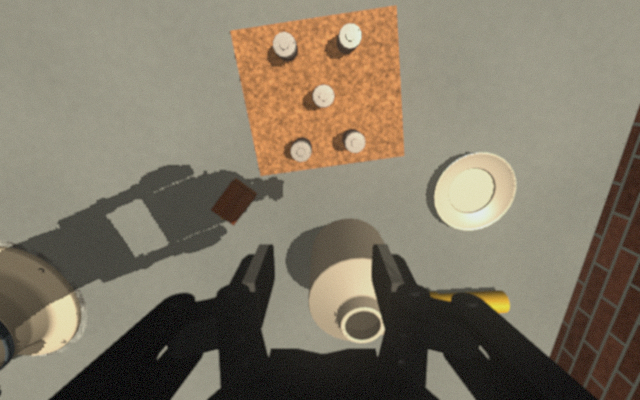

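Emit:
play_rows:
  commands:
    - [0.8, 1.0, 2, -0.007]
    - [0.8, 1.1, 3, 0]
    - [0.8, 1.1, 3, 0]
    - [0.7, 1.1, 3, 0]
    - [0, 0, 3, 0]
    - [0, 0, 2, 0]
    - [0, 0, 1, 0]
    - [0, 0, 0, 0]
    - [0, 0, 0, 0]

```text
time: 25.68
position: [0.5561, 0.2785, 0.1252]
orientation: [178.4, 0.8, 91.4]
force: [1.1, 0.1, 0.5]
gripper_width: 0.0512
```

```bash
python3 -c "
from h import *
goto(.545,.291,.040,92.4)"
```

```text
pos [0.5561 0.2785 0.1252] ori [178.4   0.8  91.4] t 25.7 tool cm [ 1.4  -1.32  8.46] roll rad -0.017
```

Emit:
play_rows:
  commands:
    - [0.5, -0.5, 1, -0.009]
    - [0.5, -0.5, 1, -0.008]
    - [0.3, -0.3, 1, 0]
    - [0, 0, 0, 0]
    - [0, 0, 0, 0]
    - [0, 0, 0, 0]

```text
time: 26.18
position: [0.5445, 0.2922, 0.0987]
orientation: [177.8, 0.6, 92.5]
force: [-0.6, 0.1, -0.1]
gripper_width: 0.0515
```

```bash
python3 -c "
from h import *
goto(.545,.291,.040,92.4)"
```

```text
pos [0.5445 0.2922 0.0987] ori [177.8   0.6  92.5] t 26.2 tool cm [-0.07 -0.18  5.87] roll rad 0.001
```

Emit:
play_rows:
  commands:
    - [0, -0.1, 1.5, 0]
    - [0, -0.1, 1.5, 0]
    - [0, 0, 1.5, 0]
    - [0, 0, 1, 0]
    - [0, 0, 0.3, 0]
    - [0, 0, 0, 0]
    - [0, 0, 0, 0]

```text
time: 26.77
position: [0.5475, 0.2936, 0.0445]
orientation: [177.3, 0.4, 92.6]
force: [-0.3, -0.4, -0.2]
gripper_width: 0.051
```

Emit:
play_rows:
  commands:
    - [0, 0, 0, 0]
    - [0, 0, 0, 0]
    - [0, 0, 0, 0]
    - [0, 0, 0, 0]
    - [0, 0, 0, 0]
  grip: 0
  force: 40

```text
time: 27.18
position: [0.549, 0.2944, 0.048]
orientation: [177.1, 0.3, 92.6]
force: [-0.6, -0.5, -0.7]
gripper_width: 0.0246
```

```bash
python3 -c "
from h import *
goto(.552,.1125,.26,92.4)"
```

```text
pos [0.549  0.2944 0.048 ] ori [177.1   0.3  92.6] t 27.2 tool cm [-18.29   0.57 -21.1 ] roll rad 0.003
```

Emit:
play_rows:
  commands:
    - [0, 0, -2, 0]
    - [0, 0, -3.5, 0]
    - [0, 0, -4, 0]
    - [0, 0, -4, 0]
    - [-1, 0, -4, 0]
    - [-3, 0.1, -3, 0]
    - [-3.5, 0.1, -1, 0]
    - [-3.5, 0.1, 0, 0]
    - [-3, 0.1, 0, 0]
    - [-2, 0, 0, 0]
    - [-1, 0, 0, 0]
    - [0, 0, 0, 0]

```text
time: 28.18
position: [0.5481, 0.1199, 0.2753]
orientation: [177.0, 0.5, 92.8]
force: [-0.0, -0.4, -0.8]
gripper_width: 0.0243
```

```bash
python3 -c "
from h import *
goto(.552,.116,.24,92.4);print(r.sense()['gripper_width'])"
```

```text
pos [0.5481 0.1199 0.2753] ori [177.    0.5  92.8] t 28.2 tool cm [-0.38  0.19  3.54] roll rad 0.007
0.02432732420765751
```

Emit:
play_rows:
  commands:
    - [-0.2, 0.1, 1, 0.004]
    - [-0.2, 0, 1, 0.003]
    - [0, 0, 1, 0]
    - [0, 0, 0, 0]
    - [0, 0, 0, 0]

```text
time: 28.6
position: [0.5503, 0.1193, 0.2397]
orientation: [177.2, 0.4, 92.6]
force: [-0.4, -0.9, -0.8]
gripper_width: 0.0245
```

```bash
python3 -c "
from h import *
goto(.5505,.116,.198,92.4);c=camera_info('wrist');f=grab_frame('wrist');cv2.imwrite('pics/w12.png',f[100:,150:500,::-1])"
```

```text
pos [0.5503 0.1193 0.2397] ori [177.2   0.4  92.6] t 28.6 tool cm [-0.31 -0.2   4.16] roll rad 0.003
```

View pics/w12.png

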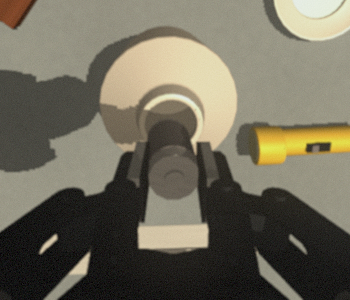

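Emit:
play_rows:
  commands:
    - [-0.15, -0.1, 1, 0]
    - [-0.15, -0.1, 1, 0]
    - [0, 0, 1, 0]
    - [0, 0, 0.9, 0]
    - [0, 0, 0, 0]
    - [0, 0, 0, 0]

```text
time: 29.15
position: [0.5497, 0.1173, 0.1948]
orientation: [177.3, 0.4, 92.7]
force: [-0.9, -0.2, -0.2]
gripper_width: 0.0243
```

```bash
python3 -c "
from h import *
goto(.5505,.116,.198,92.4);print(r.sense()['force'].round(1))"
```

```text
pos [0.5497 0.1173 0.1948] ori [177.3   0.4  92.7] t 29.1 tool cm [-0.13  0.09 -0.31] roll rad 0.006
[-0.9 -0.2 -0.2]
```

Cell bottom is about 18 mm inside the neck with no contact force. I'll release and rise, then check.

Emit:
play_rows:
  commands:
    - [0, 0, 0, 0]
    - [0, 0, 0, 0]
    - [0, 0, 0, 0]
    - [0, 0, 0, 0]
    - [0, 0, -2, 0]
    - [0, 0, -3, 0]
    - [0, 0, -3, 0]
    - [0, 0, 0, 0]
  grip: 0.6

```text
time: 29.82
position: [0.5455, 0.1174, 0.2784]
orientation: [177.3, 0.4, 92.7]
force: [0.4, -0.1, 1.3]
gripper_width: 0.0512
```

```bash
cat >> h.py <<'E'
def jar_view(tag):
    f=grab_frame('top');c=camera_info('top');cv2.imwrite(f'pics/{tag}.png',f[:,:,::-1])
    q,t,ab=tester_top(f,c);print("tester top view",q.round(4),round(t,2),np.round(ab,1),"(base .5353 -.2185 2.66)")
    h=cv2.cvtColor(f,cv2.COLOR_RGB2HSV)
    for i,X in enumerate(REF):
        u,v=proj(c,[[*X,.049]])[0].astype(int);print("cell",i,"present" if ((h[v-4:v+5,u-4:u+5,1]<80)&(h[v-4:v+5,u-4:u+5,2]>140)).sum()>40 else "gone/hidden",end="; ")
    print()
E
python3 -c "
from h import *
jar_view('j1');goto(.4773,.2775,.11,92.4)"
```

```text
tester top view [ 0.5352 -0.2186] 2.67 [128.4  97.2] (base .5353 -.2185 2.66)
cell 0 gone/hidden; cell 1 present; cell 2 present; cell 3 present; cell 4 present; 
pos [0.5453 0.1173 0.2758] ori [177.5   0.4  92.7] t 29.9 tool cm [16.43 -6.76 16.18] roll rad 0.005
```

Emit:
play_rows:
  commands:
    - [1.5, -0.8, 0, 0]
    - [3, -1.2, 0, 0]
    - [3.5, -1.2, 0, 0]
    - [3.5, -1.2, 0, 0]
    - [2.5, -1, 2, 0]
    - [1.4, -0.6, 3.5, 0]
    - [0.5, -0.2, 3.5, 0]
    - [0, 0, 3, 0]
    - [0, 0, 2, 0]
    - [0, 0, 1, 0]
    - [0, 0, 0, 0]
    - [0, 0, 0, 0]

```text
time: 30.87
position: [0.4793, 0.279, 0.1106]
orientation: [177.5, 0.4, 92.6]
force: [0.5, 0.4, 0.2]
gripper_width: 0.0511
```

```bash
python3 -c "
from h import *
goto(.4773,.2775,.042,92.4)"
```

```text
pos [0.4793 0.279  0.1106] ori [177.5   0.4  92.6] t 30.9 tool cm [-0.09 -0.51  6.84] roll rad 0.003
```

Emit:
play_rows:
  commands:
    - [-0.1, -0.3, 1.5, 0]
    - [-0.1, -0.3, 1.5, 0]
    - [0, 0, 1.5, 0]
    - [0, 0, 1.3, 0]
    - [0, 0, 0.7, 0]
    - [0, 0, 0.2, 0]
    - [0, 0, 0, 0]

```text
time: 31.45
position: [0.4832, 0.2779, 0.0526]
orientation: [176.5, -0.0, 92.4]
force: [-0.1, 0.4, 0.8]
gripper_width: 0.0514
```

Emit:
play_rows:
  commands:
    - [0, 0, 0, 0]
    - [0, 0, 0, 0]
    - [0, 0, 0, 0]
    - [0, 0, 0, 0]
    - [0, 0, 0, 0]
  grip: 0
  force: 40

```text
time: 31.87
position: [0.4848, 0.2787, 0.0563]
orientation: [176.3, -0.1, 92.4]
force: [-0.2, 0.3, -1.3]
gripper_width: 0.0236
```

```bash
python3 -c "
from h import *
goto(.552,.1125,.27,92.4)"
```

```text
pos [0.4848 0.2787 0.0563] ori [ 1.763e+02 -1.000e-01  9.240e+01] t 31.9 tool cm [-16.83   7.39 -20.97] roll rad 0.0
```

Emit:
play_rows:
  commands:
    - [0, 0, 0, 0]
    - [0, 0, 0, 0]
    - [0, -0.3, 0.9, 0]
    - [0, -0.4, 0.9, 0]
    - [0, 0, 0.2, 0]
  grip: 0.6

```text
time: 32.28
position: [0.4795, 0.2789, 0.0359]
orientation: [176.1, -0.2, 92.4]
force: [1.0, 0.3, -0.4]
gripper_width: 0.0514
```

```bash
python3 -c "
from h import *
jar_view('j2');goto(.480,.2775,.040,92.4)
f=grab_frame('wrist');cv2.imwrite('pics/w13.png',f[100:,150:500,::-1])"
```

```text
tester top view [ 0.5351 -0.2186] 2.78 [128.7  97. ] (base .5353 -.2185 2.66)
cell 0 gone/hidden; cell 1 present; cell 2 present; cell 3 gone/hidden; cell 4 gone/hidden; 
pos [0.4796 0.2789 0.0358] ori [176.1  -0.2  92.4] t 32.3 tool cm [-0.14  0.06 -0.42] roll rad 0.0
```

View pics/w13.png

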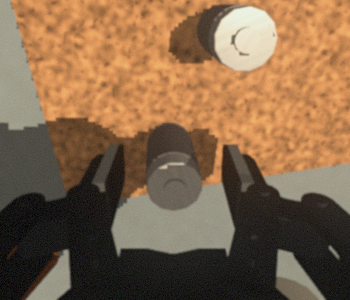

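Emit:
play_rows:
  commands:
    - [0, 0, 0.1, 0]
    - [0, 0, 0.1, 0]
    - [0, 0, 0.1, 0]
    - [0, 0, 0, 0]
  grip: 0
  force: 40

```text
time: 32.72
position: [0.4801, 0.2793, 0.0352]
orientation: [176.1, -0.2, 92.4]
force: [-1.0, 1.0, -1.7]
gripper_width: 0.0252
```

```bash
python3 -c "
from h import *
goto(.552,.1125,.27,92.4)"
```

```text
pos [0.4801 0.2793 0.0352] ori [176.1  -0.2  92.4] t 32.7 tool cm [-16.87   8.07 -23.05] roll rad 0.0
```

Emit:
play_rows:
  commands:
    - [0, 0, -3, 0]
    - [0, 0, -4, 0]
    - [0, 0.5, -4, 0]
    - [0, 0.5, -4, 0]
    - [-1, 1, -4, 0]
    - [-3, 1.5, -3, 0]
    - [-3.5, 1.5, -1, 0]
    - [-3.5, 1.3, 0, 0]
    - [-3, 0.9, 0, 0]
    - [-2, 0.6, 0, 0]
    - [-0.7, 0, 0, 0]
    - [0, 0, 0, 0]

```text
time: 33.72
position: [0.5506, 0.1102, 0.2763]
orientation: [176.0, -0.0, 92.7]
force: [0.8, 0.3, -0.7]
gripper_width: 0.0249
```

```bash
python3 -c "
from h import *
goto(.5495,.1143,.188,92.4);print(r.sense()['gripper_width'])"
```

```text
pos [0.5506 0.1102 0.2763] ori [176.   -0.   92.7] t 33.7 tool cm [ 0.41 -0.71  8.8 ] roll rad 0.005
0.02491943589829654
```

Emit:
play_rows:
  commands:
    - [0.2, -0.2, 2, 0.005]
    - [0.2, -0.2, 1.8, 0]
    - [0, 0, 1, 0]
    - [0, 0, 0, 0]

```text
time: 34.05
position: [0.5494, 0.1169, 0.2272]
orientation: [175.8, -0.2, 92.4]
force: [-0.3, 0.0, -0.4]
gripper_width: 0.0252
```

```bash
python3 -c "
from h import *
goto(.5495,.1143,.188,92.4)"
```

```text
pos [0.5494 0.1169 0.2272] ori [175.8  -0.2  92.4] t 34.0 tool cm [-0.27 -0.29  3.91] roll rad 0.0
```

Emit:
play_rows:
  commands:
    - [-0.2, -0.1, 1, 0]
    - [-0.1, -0.1, 1, 0]
    - [0, -0.1, 1, 0]
    - [0, 0, 0.7, 0]
    - [0, 0, 0, 0]

```text
time: 34.47
position: [0.5487, 0.1163, 0.1875]
orientation: [175.8, -0.2, 92.6]
force: [-1.0, -0.1, -0.5]
gripper_width: 0.0253
```

```bash
python3 -c "
from h import *
goto(.5495,.1143,.188,92.4);print(r.sense()['force'])"
```

```text
pos [0.5487 0.1163 0.1875] ori [175.8  -0.2  92.6] t 34.5 tool cm [-0.2   0.07 -0.05] roll rad 0.004
[-1.02519103 -0.0651212  -0.53314446]
```

Emit:
play_rows:
  commands:
    - [0, 0, 0, 0]
    - [0, 0, 0, 0]
    - [0, 0, 0, 0]
    - [0, 0, -3, 0]
    - [0, 0, -4, 0]
    - [0, 0, -2, 0]
    - [0, 0, 0, 0]
  grip: 0.6

```text
time: 35.05
position: [0.5415, 0.1153, 0.2803]
orientation: [175.9, -0.2, 92.6]
force: [0.8, 0.6, 1.2]
gripper_width: 0.0512
```

```bash
python3 -c "
from h import *
jar_view('j3');goto(.5035,.3445,.10,92.4)"
```

```text
tester top view [ 0.5351 -0.2186] 2.67 [128.6  97.2] (base .5353 -.2185 2.66)
cell 0 gone/hidden; cell 1 present; cell 2 present; cell 3 gone/hidden; cell 4 present; 
pos [0.5415 0.1153 0.2789] ori [176.   -0.2  92.6] t 35.1 tool cm [23.01 -4.01 17.73] roll rad 0.003
```

Emit:
play_rows:
  commands:
    - [2.5, -0.5, 0, 0]
    - [3.8, -0.5, 0, 0]
    - [4, -0.6, 0, 0]
    - [4, -0.6, 0, 0]
    - [3.5, -0.6, 1.5, 0]
    - [2.5, -0.5, 3.5, 0]
    - [1.5, -0.4, 4, 0]
    - [0.6, -0.2, 4, 0]
    - [0, 0, 3, 0]
    - [0, 0, 1, 0]
    - [0, 0, 0, 0]

```text
time: 36.02
position: [0.5016, 0.3458, 0.0904]
orientation: [176.2, -0.0, 92.4]
force: [-0.5, -1.4, -0.2]
gripper_width: 0.0511
```

```bash
python3 -c "
from h import *
goto(.5035,.3445,.042,92.4)"
```

```text
pos [0.5016 0.3458 0.0904] ori [176.2  -0.   92.4] t 36.0 tool cm [-0.14 -0.14  4.84] roll rad -0.0
```

Emit:
play_rows:
  commands:
    - [-0.1, -0.2, 1.8, 0]
    - [-0.1, -0.2, 2.0, 0]
    - [0, 0, 1.2, 0]
    - [0, 0, 0.3, 0]
    - [0, 0, 0, 0]

```text
time: 36.43
position: [0.5039, 0.3432, 0.0406]
orientation: [175.9, -0.1, 92.2]
force: [0.6, 0.0, 0.8]
gripper_width: 0.0509
```

```bash
python3 -c "
from h import *
goto(.5035,.3445,.040,92.4)"
```

```text
pos [0.5039 0.3432 0.0406] ori [ 1.759e+02 -1.000e-01  9.220e+01] t 36.4 tool cm [ 0.13 -0.04  0.06] roll rad -0.003
```

Emit:
play_rows:
  commands:
    - [0.1, 0, 0.1, 0]
    - [0, 0, 0.1, 0]
    - [0, 0, 0.1, 0]
    - [0, 0, 0, 0]
  grip: 0
  force: 40

```text
time: 36.77
position: [0.5069, 0.3454, 0.0437]
orientation: [175.5, -0.4, 92.2]
force: [-0.5, -0.2, -1.2]
gripper_width: 0.0246
```

Emit:
play_rows:
  commands:
    - [0, 0, -3, 0]
    - [0, 0, -4, 0]
    - [0, 0.4, -4, 0]
    - [-1, 0.6, -4, 0]
    - [-2, 0.7, -4, 0]
    - [-3.5, 0.9, -3, 0]
    - [-4, 0.9, -1, 0]
    - [-4, 0.9, 0, 0]
    - [-3.7, 0.9, 0, 0]
    - [-2.7, 0.6, 0, 0]
    - [-1, 0.3, 0, 0]
    - [0, 0, 0, 0]

```text
time: 37.77
position: [0.559, 0.1259, 0.286]
orientation: [174.8, -0.2, 92.6]
force: [-0.2, 0.4, -1.2]
gripper_width: 0.0247
```

```bash
python3 -c "
from h import *
goto(.5495,.1125,.190,92.4);print(r.sense()['gripper_width'])"
```

```text
pos [0.559  0.1259 0.286 ] ori [174.8  -0.2  92.6] t 37.8 tool cm [-1.34 -1.87  9.46] roll rad 0.003
0.024688657238448618
```

Emit:
play_rows:
  commands:
    - [-0.5, -0.5, 1.5, 0.003]
    - [-0.5, -0.6, 2, 0]
    - [-0.2, -0.4, 1.5, 0]
    - [0, 0, 0, 0]
    - [0, 0, 0, 0]

```text
time: 38.18
position: [0.5485, 0.1179, 0.235]
orientation: [174.7, -0.5, 92.5]
force: [-0.0, 0.5, 0.7]
gripper_width: 0.0245
```

```bash
python3 -c "
from h import *
goto(.548,.1135,.193,92.4)"
```

```text
pos [0.5485 0.1179 0.235 ] ori [174.7  -0.5  92.5] t 38.2 tool cm [-0.47 -0.46  4.17] roll rad 0.001
```

Emit:
play_rows:
  commands:
    - [-0.25, -0.2, 0.5, 0]
    - [-0.2, -0.2, 1, 0]
    - [0, -0.1, 1.2, 0]
    - [0, 0, 1.2, 0]
    - [0, 0, 0.2, 0]
    - [0, 0, 0, 0]

```text
time: 38.68
position: [0.5484, 0.1164, 0.1928]
orientation: [174.4, -0.5, 92.7]
force: [1.2, -1.3, 0.0]
gripper_width: 0.0248
```

```bash
python3 -c "
from h import *
goto(.548,.1135,.193,92.4);print(r.sense()['force'])"
```

```text
pos [0.5484 0.1164 0.1928] ori [174.4  -0.5  92.7] t 38.7 tool cm [-0.29 -0.05 -0.03] roll rad 0.005
[ 1.16515628 -1.32925535  0.04452765]
```

Emit:
play_rows:
  commands:
    - [0, 0, 0, 0]
    - [0, 0, 0, 0]
    - [0, 0, 0, 0]
    - [0, 0, -3, 0]
    - [0, 0, -4, 0]
    - [0, 0, -2, 0]
    - [0, 0, 0, 0]
  grip: 0.6

```text
time: 39.27
position: [0.5385, 0.1153, 0.284]
orientation: [174.7, -0.5, 92.7]
force: [0.1, -0.1, 0.4]
gripper_width: 0.0508
```

```bash
python3 -c "
from h import *
jar_view('j4');goto(.5315,.4097,.10,92.4)"
```

```text
tester top view [ 0.507  -0.2185] 2.73 [128.7  97.4] (base .5353 -.2185 2.66)
cell 0 gone/hidden; cell 1 present; cell 2 gone/hidden; cell 3 gone/hidden; cell 4 present; 
pos [0.5386 0.1153 0.2826] ori [174.7  -0.5  92.7] t 39.3 tool cm [29.27 -1.03 18.51] roll rad 0.005
```

Emit:
play_rows:
  commands:
    - [2.5, 0, 0, 0.003]
    - [3.8, 0, 0, 0]
    - [4, -0.1, 0, 0]
    - [4, -0.1, 0, 0]
    - [4, -0.1, 0, 0]
    - [4, -0.2, 1.5, 0]
    - [3.2, -0.2, 3.5, 0]
    - [2, -0.2, 4, 0]
    - [0.9, -0.1, 4, 0]
    - [0, 0, 3.5, 0]
    - [0, 0, 1, 0]
    - [0, 0, 0, 0]

```text
time: 40.32
position: [0.5294, 0.4034, 0.0965]
orientation: [175.2, -0.3, 92.4]
force: [-0.2, -0.2, 0.6]
gripper_width: 0.0512
```

```bash
python3 -c "
from h import *
goto(.5315,.4097,.040,92.4)"
```

```text
pos [0.5294 0.4034 0.0965] ori [175.2  -0.3  92.4] t 40.3 tool cm [ 0.59 -0.24  5.66] roll rad -0.001
```

Emit:
play_rows:
  commands:
    - [0.3, -0.2, 1.6, 0]
    - [0.3, -0.2, 2.0, 0]
    - [0, -0.1, 1.8, 0]
    - [0, 0, 0.6, 0]
    - [0, 0, 0, 0]

```text
time: 40.73
position: [0.5317, 0.4089, 0.0408]
orientation: [174.9, -0.4, 92.2]
force: [0.5, 0.2, -0.4]
gripper_width: 0.0515
```

```bash
python3 -c "
from h import *
goto(.5315,.4097,.040,92.4)"
```

```text
pos [0.5317 0.4089 0.0408] ori [174.9  -0.4  92.2] t 40.7 tool cm [ 0.08 -0.02  0.08] roll rad -0.004
```

Emit:
play_rows:
  commands:
    - [0, 0, 0.15, 0]
    - [0, 0, 0.15, 0]
    - [0, 0, 0.1, 0]
    - [0, 0, 0, 0]
  grip: 0
  force: 40

```text
time: 41.07
position: [0.535, 0.4095, 0.0442]
orientation: [174.5, -0.7, 92.1]
force: [-0.1, -0.4, -1.9]
gripper_width: 0.0247
```

Emit:
play_rows:
  commands:
    - [0, 0, -3, 0]
    - [0, 0, -4, 0]
    - [-0.5, 0.2, -4, 0]
    - [-2, 0.3, -4, 0]
    - [-3, 0.4, -4, 0]
    - [-4, 0.4, -3, 0]
    - [-4.1, 0.4, -1, 0]
    - [-4.1, 0.4, 0, 0]
    - [-4.1, 0.4, 0, 0]
    - [-4, 0.4, 0, 0]
    - [-2, 0.2, 0, 0]
    - [0, 0, 0, 0]

```text
time: 42.07
position: [0.5535, 0.1352, 0.2767]
orientation: [173.5, -0.6, 92.5]
force: [-0.5, 0.1, -0.9]
gripper_width: 0.0245
```

```bash
python3 -c "
from h import *
goto(.548,.1125,.190,92.4);print(r.sense()['gripper_width'])"
```

```text
pos [0.5535 0.1352 0.2767] ori [173.5  -0.6  92.5] t 42.1 tool cm [-2.34 -1.62  8.52] roll rad 0.001
0.024474415250856817
```

Emit:
play_rows:
  commands:
    - [-0.8, -0.4, 1, 0]
    - [-1, -0.6, 1.6, 0]
    - [-0.5, -0.4, 1.5, 0]
    - [0, 0, 0, 0]
    - [0, 0, 0, 0]

```text
time: 42.48
position: [0.5458, 0.1112, 0.2383]
orientation: [173.0, -0.8, 92.3]
force: [0.4, 0.4, -0.2]
gripper_width: 0.025
```

```bash
python3 -c "
from h import *
goto(.548,.1125,.193,92.4)"
```

```text
pos [0.5458 0.1112 0.2383] ori [173.   -0.8  92.3] t 42.5 tool cm [ 0.06 -0.33  4.53] roll rad -0.003
```

Emit:
play_rows:
  commands:
    - [0, -0.1, 0.8, 0]
    - [0, -0.2, 1.3, 0]
    - [0, -0.1, 1.3, 0]
    - [0, 0, 0.8, 0]
    - [0, 0, 0, 0]

```text
time: 42.9
position: [0.5479, 0.115, 0.1952]
orientation: [172.8, -0.8, 92.5]
force: [-0.2, -0.5, -0.3]
gripper_width: 0.0247
```

```bash
python3 -c "
from h import *
goto(.548,.1125,.193,92.4);print(r.sense()['force'])"
```

```text
pos [0.5479 0.115  0.1952] ori [172.8  -0.8  92.5] t 42.9 tool cm [-0.26 -0.03  0.22] roll rad 0.001
[-0.19779085 -0.49402984 -0.31657832]
```

Release, rise.

Emit:
play_rows:
  commands:
    - [-0.1, 0, 0.1, 0]
    - [0, 0, 0, 0]
    - [0, 0, 0, 0]
    - [0, 0, -3, 0]
    - [0, 0, -4, 0]
    - [0, 0, -2, 0]
    - [0, 0, 0, 0]
  grip: 0.6

```text
time: 43.48
position: [0.5358, 0.1123, 0.2844]
orientation: [173.1, -0.8, 92.5]
force: [0.1, -0.3, 1.1]
gripper_width: 0.0513
```

```bash
python3 -c "
from h import *
jar_view('j5');goto(.457,.398,.10,92.4)"
```

```text
tester top view [ 0.507  -0.2185] 2.73 [128.7  97.4] (base .5353 -.2185 2.66)
cell 0 gone/hidden; cell 1 gone/hidden; cell 2 gone/hidden; cell 3 gone/hidden; cell 4 present; 
pos [0.5358 0.1123 0.2831] ori [173.1  -0.8  92.5] t 43.5 tool cm [28.62 -8.84 17.78] roll rad 0.001
```

Emit:
play_rows:
  commands:
    - [2.5, -0.6, 0, 0]
    - [3.8, -0.9, 0, 0]
    - [4, -1, 0, 0]
    - [4, -1, 0, 0]
    - [4, -1, 0, 0]
    - [3.7, -1.1, 1.5, 0]
    - [3.2, -1, 3.5, 0]
    - [2, -0.9, 4, 0]
    - [0.9, -0.5, 4, 0]
    - [0, -0.1, 3, 0]
    - [0, 0, 1, 0]
    - [0, 0, 0, 0]

```text
time: 44.53
position: [0.4612, 0.3941, 0.0972]
orientation: [173.4, -0.5, 92.3]
force: [-0.2, 0.6, -0.3]
gripper_width: 0.0512
```

```bash
python3 -c "
from h import *
goto(.457,.398,.040,92.4)"
```

```text
pos [0.4612 0.3941 0.0972] ori [173.4  -0.5  92.3] t 44.5 tool cm [ 0.36 -1.06  5.64] roll rad -0.002
```

Emit:
play_rows:
  commands:
    - [0.2, -0.4, 1.2, 0]
    - [0.15, -0.4, 1.8, 0]
    - [0, -0.3, 1.9, 0]
    - [0, 0, 0.8, 0]
    - [0, 0, 0, 0]

```text
time: 44.95
position: [0.4597, 0.3983, 0.0424]
orientation: [173.0, -0.8, 92.1]
force: [0.6, 0.3, 0.4]
gripper_width: 0.0511
```

```bash
python3 -c "
from h import *
goto(.457,.398,.040,92.4)"
```

```text
pos [0.4597 0.3983 0.0424] ori [173.   -0.8  92.1] t 45.0 tool cm [-0.02 -0.3   0.2 ] roll rad -0.006
```

Emit:
play_rows:
  commands:
    - [0, -0.15, 0.2, 0]
    - [0, -0.1, 0.15, 0]
    - [0, 0, 0.1, 0]
    - [0, 0, 0, 0]
  grip: 0
  force: 40

```text
time: 45.28
position: [0.4604, 0.3993, 0.0434]
orientation: [172.6, -1.1, 92.0]
force: [0.9, 0.9, -0.7]
gripper_width: 0.0253
```

Emit:
play_rows:
  commands:
    - [0, 0.2, -3, 0]
    - [0, 0.5, -4, 0]
    - [-0.8, 0.8, -4, 0]
    - [-2.2, 1, -4, 0]
    - [-3.2, 1.2, -4, 0]
    - [-4, 1.3, -3, 0]
    - [-4.1, 1.3, -1, 0]
    - [-4.1, 1.3, 0, 0]
    - [-4.1, 1.2, 0, 0]
    - [-4, 1.2, 0, 0]
    - [-2, 0.6, 0, 0]
    - [0, 0, 0, 0]

```text
time: 46.28
position: [0.542, 0.1285, 0.2772]
orientation: [171.7, -1.0, 92.4]
force: [0.3, -0.1, -0.7]
gripper_width: 0.0251
```

```bash
python3 -c "
from h import *
goto(.548,.1125,.190,92.4);print(r.sense()['gripper_width'])"
```

```text
pos [0.542  0.1285 0.2772] ori [171.7  -1.   92.4] t 46.3 tool cm [-1.78 -0.73  8.68] roll rad -0.001
0.025056545405147936
```

Emit:
play_rows:
  commands:
    - [-0.6, -0.1, 1, 0]
    - [-0.8, -0.2, 1.6, 0]
    - [-0.3, -0.2, 1.3, 0]
    - [0, 0, 0, 0]
    - [0, 0, 0, 0]

```text
time: 46.7
position: [0.5434, 0.1121, 0.237]
orientation: [171.4, -1.1, 92.3]
force: [0.8, 0.3, -0.6]
gripper_width: 0.0252
```

```bash
python3 -c "
from h import *
goto(.547,.1135,.193,92.4)"
```

```text
pos [0.5434 0.1121 0.237 ] ori [171.4  -1.1  92.3] t 46.7 tool cm [ 0.04 -0.3   4.4 ] roll rad -0.001
```

Emit:
play_rows:
  commands:
    - [0, -0.1, 0.8, 0]
    - [-0.1, -0.15, 1.3, 0]
    - [0, -0.1, 1.3, 0]
    - [0, 0, 0.9, 0]
    - [0, 0, 0, 0]

```text
time: 47.12
position: [0.5465, 0.1152, 0.1909]
orientation: [171.3, -1.1, 92.6]
force: [0.6, -0.6, -1.5]
gripper_width: 0.0252
```

```bash
python3 -c "
from h import *
goto(.547,.1135,.193,92.4);print(r.sense()['force'])"
```

```text
pos [0.5465 0.1152 0.1909] ori [171.3  -1.1  92.6] t 47.1 tool cm [-0.17  0.07 -0.21] roll rad 0.003
[ 0.63920628 -0.58023564 -1.47448982]
```

Emit:
play_rows:
  commands:
    - [0, 0, 0, 0]
    - [0, 0, 0, 0]
    - [0, 0, 0, 0]
    - [0, 0, -3, 0]
    - [0, 0, -4, 0]
    - [0, 0, -2, 0]
    - [0, 0, 0, 0]
  grip: 0.6

```text
time: 47.7
position: [0.5317, 0.1129, 0.2814]
orientation: [171.6, -1.1, 92.6]
force: [0.2, -0.3, 1.3]
gripper_width: 0.0512
```

```bash
python3 -c "
from h import *
jar_view('j6');goto(.508,-.238,.22,92.4)"
```

```text
tester top view [ 0.507  -0.2187] 2.72 [128.7  97.3] (base .5353 -.2185 2.66)
cell 0 gone/hidden; cell 1 gone/hidden; cell 2 gone/hidden; cell 3 gone/hidden; cell 4 gone/hidden; 
pos [0.5318 0.1129 0.2801] ori [171.6  -1.1  92.6] t 47.8 tool cm [-35.06  -4.7    4.67] roll rad 0.003
```

Emit:
play_rows:
  commands:
    - [-2.5, -0.3, 0, 0]
    - [-3.8, -0.4, 0, 0]
    - [-4, -0.4, 0, 0]
    - [-4, -0.4, 0, 0]
    - [-4, -0.4, 0.5, 0]
    - [-4, -0.4, 1, 0]
    - [-4, -0.4, 1.5, 0]
    - [-4, -0.4, 2, 0]
    - [-2.5, -0.4, 3, 0]
    - [-1, -0.4, 4, 0]
    - [0, 0, 2.5, 0]
    - [0, 0, 0, 0]
  grip: 1

```text
time: 48.75
position: [0.5276, -0.2272, 0.1082]
orientation: [171.8, -1.4, 92.7]
force: [-0.5, 0.4, -1.6]
gripper_width: 0.0852
```

```bash
sed -i 's/\[\[.482,-.17,.032\],\[.584,-.17,.032\]\]/[[.456,-.172,.032],[.556,-.172,.032]]/' h.py; python3 -c "
from h import *
edge2('w20');goto(.508,-.248,.12,92.4)"
```

```text
tcp beyond line mm -57.1 z 0.1102 yaw 92.74 F [-0.3 -0.3 -0.9] t 48.8
nadir row [278.  109.3] line [-9.00000e-03  1.39524e+02] edge [-9.600000e-03  1.426352e+02] 54
line ang 2.27 rel ang -0.04 edge beyond mm [0.73, 0.69, 0.65] q [ 0.5087 -0.1722]
pos [ 0.5278 -0.2272  0.1102] ori [171.8  -1.3  92.7] t 48.8 tool cm [-1.96 -1.91 -1.31] roll rad 0.006
```

Emit:
play_rows:
  commands:
    - [-1, -0.6, -0.6, 0]
    - [-1.1, -0.6, -0.6, 0]
    - [0, 0, 0, 0]
    - [0, 0, 0, 0]

```text
time: 49.13
position: [0.5155, -0.2509, 0.1265]
orientation: [171.5, -1.1, 92.9]
force: [0.4, -0.1, -0.8]
gripper_width: 0.0857
```

```bash
python3 -c "
from h import *
edge2('w21')
f=cv2.imread('pics/w21.png');a=cv2.resize(f[70:150,150:450],(700,290),interpolation=0)
g=cv2.imread('pics/j6.png')[165:285,155:355];b=cv2.resize(g,(500,300))
o=np.zeros((595,700,3),np.uint8);o[:290]=a;o[294:594,:500]=b;cv2.imwrite('pics/fin.png',o)"
```

```text
tcp beyond line mm -80.5 z 0.1273 yaw 92.9 F [-0.   0.6  0.1] t 49.1833
nadir row [276.  107.8] line [7.00000e-03 1.03392e+02] edge [1.290000e-02 1.003853e+02] 54
line ang 2.28 rel ang -0.29 edge beyond mm [0.79, 0.46, 0.13] q [ 0.5025 -0.1727]
```

View pics/fin.png

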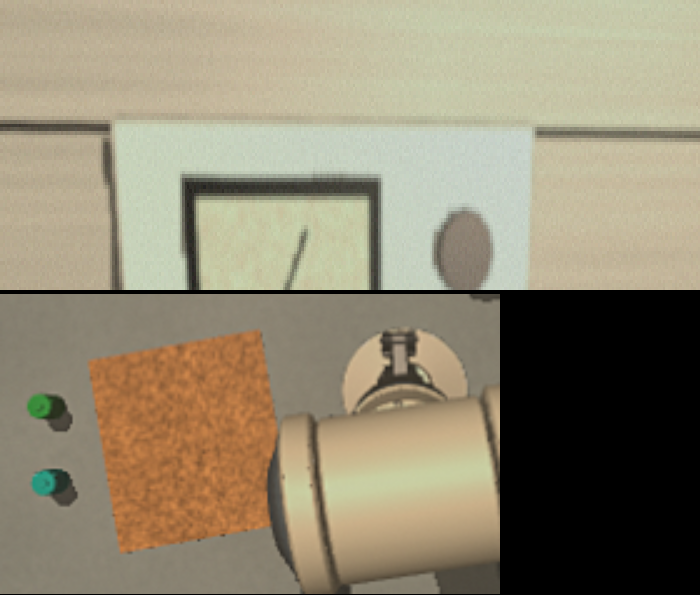

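Emit:
play_rows:
  commands:
    - [0, 0, -3, 0]
    - [-1, 0, -3, 0]
    - [-1, 0, -3, 0]
    - [0, 0, -2, 0]
    - [0, 0, 0, 0]
    - [0, 0, 0, 0]
    - [0, 0, 0, 0]

```text
time: 49.77
position: [0.5014, -0.2732, 0.2479]
orientation: [170.9, -0.7, 93.1]
force: [-0.2, 1.2, 0.4]
gripper_width: 0.0854
```

```bash
python3 -c "
from h import *
jar_view('end')
a=cv2.imread('pics/top0.png').astype(int);b=cv2.imread('pics/end.png').astype(int)
m=(abs(a-b).max(2)>40).astype(np.uint8);m=cv2.morphologyEx(m,cv2.MORPH_OPEN,np.ones((2,2),np.uint8))
n,l,st,ce=cv2.connectedComponentsWithStats(m)
for i in range(1,n):
    if st[i,4]>8:print(st[i].tolist())
print('in jar bore gray',b[196:209,310:323].mean((0,1)),a[196:209,310:323].mean((0,1)),b[196:209,310:323].std(),a[196:209,310:323].std())
"
```

```text
tester top view [ 0.507  -0.2186] 2.73 [128.7  97.1] (base .5353 -.2185 2.66)
cell 0 gone/hidden; cell 1 gone/hidden; cell 2 gone/hidden; cell 3 gone/hidden; cell 4 gone/hidden; 
[402, 187, 238, 213, 18023]
[244, 204, 15, 15, 158]
[198, 209, 16, 16, 172]
[223, 220, 15, 15, 165]
[573, 222, 67, 90, 2898]
[249, 229, 15, 16, 161]
[202, 237, 16, 16, 171]
[633, 331, 7, 8, 31]
[635, 343, 5, 6, 17]
[313, 350, 61, 50, 974]
[335, 364, 64, 36, 930]
[284, 371, 39, 29, 608]
[607, 387, 15, 13, 128]
in jar bore gray [60.76331361 71.82248521 80.81656805] [ 75.37869822  93.01775148 105.95266272] 22.05832682718764 17.065222802560424
```

```bash
python3 -c "
from workcell import r
print(r.job_done())"
```

```text
the job is handed in; nothing more can be done
None
```

I pushed the tester to the scribed line with the open fingers, then dropped all five cells from the mat into the jar, one at a time. The job is handed in, at about 50 s on the robot clock.

**Tester:**
- The first pushes went past the line by up to about 3–4 mm, so I pushed it back from the far side and forward again until it read right. Before the first cell it was −0.25 to −0.6 mm from the line, 0.2° off.
- Between the second and third cell it was knocked about 28 mm, almost along the line. I did not push it again, because the last two wrist-camera readings still had the edge close to the line. They gave +0.65 to +0.73 mm at −0.04°, and +0.1 to +0.8 mm at −0.29°.
- Those two readings disagree slightly in angle, and the wrist and top calibrations differ by 1–3 mm. I compared the edge with the line within one wrist picture, so that offset should largely cancel.

**Cells:**
- The grasp on the second cell was too high, so I opened the gripper and took it again lower.
- Tool tilt drifted to about 8° by the end. The last cells went in slightly tilted, with no contact force on the neck.
- I did not look into the jar to count the cells. The last top picture shows no cell on the mat and none beside the jar, and the inside of the mouth looks different from the start.

**Bystanders:** Comparing the first and last top pictures, the torch, saucer, trinket box and the green and turquoise look-alikes are where they started. The gripper ended open and clear above the tester.

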